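# Steady the rocking can rack and stock it by size

## Task

The can rack on the packing bench rocks and leans: turn the knobs of its two front feet until it stands level and firm on all four feet, with nothing in it. Then stock it with the small cans on the bench, one to a pocket, in order of height: tallest first into pocket 1, the next tallest into the pocket beside it and so on, upright and leaving no pocket empty in between. The rack must still stand level and firm at the end; do not drag it about or tip it up, and leave the rest of the stock on the bench alone.

Things in the scene. Friction and masses are not known exactly. Their poses are not given: they have to be found in the camera images.
- rack: Black steel can rack, loose on the bench, about 3.9 kg: a deck 126 mm deep (x), 388 mm wide (y), top 46 mm above the origin, with a row of 5 pockets, an ear at each corner and a foot under each ear, 50 mm before or behind and 250 mm left or right of the centre. Origin: its centre, level with the undersides of the rear feet; x points to its rear, away from the robot, y left, z up.
- foot_fl: Front left foot (robot's side): rubber pad 34 mm across on an upright screw; origin at the centre of its underside. Its knob turned clockwise seen from above pushes it down, anticlockwise draws it up, 0.8 mm per rad (5 mm a turn), 9 mm up to 7 mm down. It is right when z = 0 in the rack's frame, to about 0.7 mm. At the start: 2 mm too long to 1.5 mm too short.
- foot_fr: Front right foot, like the left one with its own knob; at the start 4 to 6.5 mm too short. A front foot is right when it reaches as far below the deck as the rear feet; its knob's underside is then 16 mm above the ear's top (ears: 26 mm wide, 6 mm thick, top 40 mm above the rack's origin).
- foot_bl: Rear left foot, fixed, the same rubber pad, no knob; origin at the centre of its underside. The pads give about 0.4 mm under the empty rack. The rack rocks about a diagonal when its feet do not all reach the bench.
- foot_br: Rear right foot, fixed, the same rubber pad, no knob; origin at the centre of its underside.
- knob_l (a point): Black round hand knob with a scalloped rim on top of the front left screw, 40 mm across, 28 mm tall. The point is its centre, on the screw's axis, 70 mm above the foot's underside; it rises and falls with the foot. Grip it across any diameter from above; it turns against about 0.1 N m and stays where it is left.
- knob_r (a point): The same hand knob on the front right foot's screw; the point is its centre.
- pocket_1 (a point): Pocket 1 of the rack (leftmost seen from the robot), numbered by 1 white pip on the deck before and behind it: 66 mm by 68 mm inside, with walls 18 mm high (8 mm thick between pockets; pockets are 76 mm apart). The point is the centre of its floor; axes as the rack's.
- pocket_2 (a point): Pocket 2 of the rack (second from the left seen from the robot), numbered by 2 white pips on the deck before and behind it: 66 mm by 68 mm inside, with walls 18 mm high (8 mm thick between pockets; pockets are 76 mm apart). The point is the centre of its floor; axes as the rack's.
- pocket_3 (a point): Pocket 3 of the rack (in the middle seen from the robot), numbered by 3 white pips on the deck before and behind it: 66 mm by 68 mm inside, with walls 18 mm high (8 mm thick between pockets; pockets are 76 mm apart). The point is the centre of its floor; axes as the rack's.
- pocket_4 (a point): Pocket 4 of the rack (second from the right seen from the robot), numbered by 4 white pips on the deck before and behind it: 66 mm by 68 mm inside, with walls 18 mm high (8 mm thick between pockets; pockets are 76 mm apart). The point is the centre of its floor; axes as the rack's.
- pocket_5 (a point): Pocket 5 of the rack (rightmost seen from the robot), numbered by 5 white pips on the deck before and behind it: 66 mm by 68 mm inside, with walls 18 mm high (8 mm thick between pockets; pockets are 76 mm apart). The point is the centre of its floor; axes as the rack's.
- can_a_mid (a point): Small steel food can with a plain paper label, 54 mm in diameter and 104 mm tall, standing upright on the bench, the tallest kind. The point is the can's centre, half-way up. It may be absent (then no reading).
- can_b_mid (a point): Small steel food can with a plain paper label, 54 mm in diameter and 92 mm tall, standing upright on the bench. The point is the can's centre, half-way up. It may be absent (then no reading).
- can_c_mid (a point): Small steel food can with a plain paper label, 54 mm in diameter and 80 mm tall, standing upright on the bench. The point is the can's centre, half-way up. It may be absent (then no reading).
- can_d_mid (a point): Small steel food can with a plain paper label, 54 mm in diameter and 68 mm tall, standing upright on the bench. The point is the can's centre, half-way up. It may be absent (then no reading).
- can_e_mid (a point): Small steel food can with a plain paper label, 54 mm in diameter and 56 mm tall, standing upright on the bench, the shortest kind. The point is the can's centre, half-way up. It may be absent (then no reading).
- jar: Bystander: food jar with a red lid, 80 mm in diameter, 125 mm tall, behind the rack; origin at the centre of its base.
- tape_roll: Bystander: roll of packing tape lying flat, 100 mm in diameter, 48 mm high, behind the rack; origin at the centre of its underside.
Not all that is in view belongs to the job. What is shaped like the part that bears can_d_mid but red is not meant. Leave any purple look-alike of the part that bears can_a_mid alone.

How it is judged:
By the outcome, as a careful person would: the job done as asked, in the order asked, and still so for the second after the job is handed in, with the robot touching nothing.
Of can_a, can_b, can_c, can_d, can_e only 3 to 5 are there at a start; the rules pass over those that are not, and their reading is None.
At some moment in a run one of can_d, can_e may be knocked a few centimetres aside while the robot is not near it.
It also fails if it takes over 210 s, if anything falls off the work surface, if the arm or the gripper's body presses on something with over 40 N, if the wrist force passes 120 N, or if a joint passes its speed limit or range.

## Robot

A 6-joint arm with a two-finger parallel gripper is mounted at the origin on the work surface. World frame = base frame: x ahead of the robot, y to its left, z up, the work surface at z = 0. Lengths are in mm, angles in rad, forces in N, time in s.
With the tool pointing down it reaches from about 300 to 775 mm from the base axis. Payload 14.6 kg.
Tool frame: the origin (TCP) lies midway between the tips of the shut fingers; the grasp point (between the pads) lies manip.tcp_to_grasp behind it (manip.tcp_to_grasp is the distance from the TCP to the grasp point, in mm); x points along the fingers, z is the direction in which the jaws open and shut, and the axes are right-handed (so a half turn about x gives the same grasp; the last joint's range is limited). The gripper opens to 94 mm and grips with 3 to 60 N. Pads are 16 mm wide; open, the fingers measure 119 mm over their backs; the gripper's body (75 mm by 177 mm) begins 78 mm behind the grasp point.
Start: joints at [-1.33, 0.3, 1.521, -0, 1.321, -0.067], TCP at [166.622, -524.143, 176.446] pointing down, gripper open.
Joint ranges: [-3.03, 3.03], [-0.79, 2.21], [0.23, 2.52], [-1.04, 4.18], [0, 3.07], [-2.55, 2.55]. Speed limits (rad/s): [2.22, 2.22, 2.57, 3.14, 3.14, 3.14].

## Interface

Orientations are given as [roll, pitch, yaw] about the fixed x, y, z axes, in that order (R = Rz(yaw) Ry(pitch) Rx(roll)).
In Python, from cell import manip gives the robot as it stands.
- The arm moves only by the shell command python3 -m jog 'ROWS' [FORCE]. ROWS is JSON, a list of rows, each an object of numbers: "grip": the opening, from 0 (shut) to 1 (fully open); "tx", "ty", "tz": the shift along the tool's x, y, z in units of 40 mm (1.0 is 40 mm); "turn": the turn about the tool's x in units of 6 degrees (1.0 is 6 degrees). In form: [{"grip": .., "tx": .., "ty": .., "tz": .., "turn": ..}, ...]. A call has 1 to 12 rows; each row is the pose to reach, as a shift and turn from the pose commanded when the call began, along the tool's axes at that moment; what a row does not reach only later rows make up. A row lasts 1/12 s, in which the tool goes at most 41.7 mm and 7.16 degrees, less where a joint would pass 70% of its speed; a pose out of reach is approached as far as the arm can. A call with a gripper value outside its range is refused whole. The fingers move at their own pace and stop on an object; FORCE is the grip in N (left out, the last holds). Time passes only in rows, so rows that repeat a pose let the fingers close. It gives the time, the measured TCP pose, the force and the opening at its end, in the units of the state.
- manip.read_state(): the state, without advancing time (a new reading comes with each control period).
- manip.camera(name): name is "scene" or "side" or "wrist"; returns a dict with "image" (384x512x3 uint8, red, green, blue), "fx", "fy", "cx", "cy" (pixels), "eye" and "attitude" of the camera in the world. Camera axes: x right, y up, looking along -z (the intrinsics and any distortion apply to the point x, -y, -z); pixel columns grow to the right and rows downward; lengths in mm; the calibration is good to about 2 mm. The wrist camera is an equidistant fisheye: a pixel r from the principal point sees the ray r / f radians off the axis. A picture is of the moment at which its call begins. There is no depth.
- manip.sign_off(): hands the job in, once; it reports no verdict.
The state is a dict: "clock": time; "joints": joint angles; "qd": joint speeds; "effort": joint torques, N m; "eef_pos": TCP position; "eef_rot": TCP orientation; "wrist_force": force on the tool from outside, world axes, zero at the start; "moment": the same for the moment, N m; "finger_gap": finger opening in mm.
Only numpy, scipy, OpenCV 4.12 (cv2) and the standard library are available. Lean on these libraries where they do the work, as an engineer would, in place of code of your own. Each camera call takes 0.05 s, during which the arm holds its last target. There are 200 camera calls.

## Working session

There is one attempt and no reset: what is moved stays moved. The work goes in short steps, Python scripts to look and compute and a shell command to move; the robot and the scene stay as the last step left them, time stands still between calls to the robot, and variables do not carry over. Pictures are saved under pics/ and viewed, about 12 in all and at most 16, crops included, and the job is handed in when it is done.

```bash
ls; mkdir -p pics
python3 - <<'E'
from cell import manip
import cv2
s=manip.read_state()
print(s['clock'],s['eef_pos'],s['eef_rot'],s['finger_gap'],manip.tcp_to_grasp)
for n in ['scene','side','wrist']:
    c=manip.camera(n); cv2.imwrite(f'pics/{n}0.png',c['image'][:,:,::-1])
    print(n,[c[k] for k in ('fx','fy','cx','cy','eye','attitude')],c.keys())
E
```

```text
pics
0.0 [ 166.55207234 -523.85015284  175.85369552] [3.08326678 1.56955954 1.82023992] 93.38761924525217 18.8
scene [435.6033145190231, 435.6033145190231, 253.33529113729608, 196.1105685449328, array([1274.80762742,  771.38291099,  793.71497742]), array([9.79521478e-01, 2.28307003e-03, 2.41228101e+00])] dict_keys(['image', 'fx', 'fy', 'cx', 'cy', 'eye', 'attitude'])
side [440.50651689659986, 440.50651689659986, 250.70059015400005, 203.46156126368035, array([ 489.0875461 , -961.25429405, 1216.44059601]), array([ 0.70491691,  0.01934306, -0.10699036])] dict_keys(['image', 'fx', 'fy', 'cx', 'cy', 'eye', 'attitude'])
wrist [297.3186396354542, 297.3186396354542, 256.3234323761033, 195.4965279297635, array([ 229.63447895, -504.02500449,  384.41563313]), array([-0.23405076,  0.00128487, -1.26367949])] dict_keys(['image', 'fx', 'fy', 'cx', 'cy', 'eye', 'attitude'])
```

View pics/scene0.png

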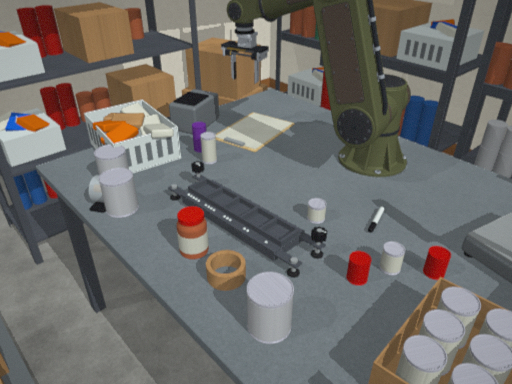

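View pics/side0.png

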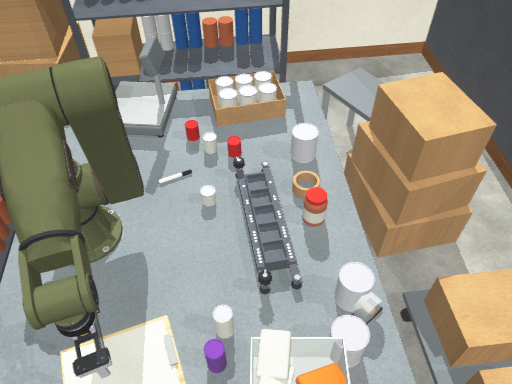

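The scene view shows three plain small cans, at (209,148), (317,210) and (392,258), plus the red and purple look-alikes. The rack is in the middle, with its front knobs at (197,168) for the right and (319,238) for the left. Next I zoom in for exact pixels.

```bash
cat > h.py <<'E'
import numpy as np, cv2
from cell import manip
from scipy.spatial.transform import Rotation as Rn
def RM(a): return Rn.from_euler('xyz',a).as_matrix()
def ray(c,u,v):
    x,y=(u-c['cx'])/c['fx'],(v-c['cy'])/c['fy']
    if c.get('fish'):
        t=np.hypot(x,y); k=np.sin(t)/t if t>1e-9 else 1
        d=np.array([x*k,-y*k,-np.cos(t)])
    else: d=np.array([x,-y,-1.])
    d=RM(c['attitude'])@d
    return np.array(c['eye']),d/np.linalg.norm(d)
def cam(n):
    c=manip.camera(n); c['fish']=n=='wrist'; return c
def plane(c,u,v,z):
    e,d=ray(c,u,v); return e+d*(z-e[2])/d[2]
def tri(c1,p1,c2,p2):
    e1,d1=ray(c1,*p1); e2,d2=ray(c2,*p2)
    s=np.linalg.lstsq(np.c_[d1,-d2],e2-e1,rcond=None)[0]
    a,b=e1+s[0]*d1,e2+s[1]*d2
    return (a+b)/2,np.linalg.norm(a-b)
def proj(c,P):
    q=RM(c['attitude']).T@(np.array(P)-c['eye']); x,y,z=q[0],-q[1],-q[2]
    if c.get('fish'):
        r=np.hypot(x,y); t=np.arctan2(r,z); k=t/r if r>1e-9 else 1
        return c['cx']+c['fx']*x*k,c['cy']+c['fy']*y*k
    return c['cx']+c['fx']*x/z,c['cy']+c['fy']*y/z
def tool():
    s=manip.read_state(); R=RM(s['eef_rot']); return np.array(s['eef_pos']),R,s
def go(P,yaw=None):
    """shift (units) for the TCP to P; turn (units) so the jaw axis z points along yaw (mod pi)"""
    p,R,s=tool(); d=R.T@(np.array(P)-p)/40
    out=dict(zip(('tx','ty','tz'),d.round(3)))
    if yaw is not None:
        cur=np.arctan2(R[1,2],R[0,2]); 
        # positive turn about tool x (down) = clockwise from above
        e=(cur-yaw+np.pi/2)%np.pi-np.pi/2
        out['turn']=round(float(np.degrees(e)/6),3)
    print('at',p.round(1),'jawyaw',round(float(np.degrees(np.arctan2(R[1,2],R[0,2]))),1),'j',np.round(s['joints'],2),'go',out)
E
python3 - <<'E'
from h import *
import pickle
a,b=cam('scene'),cam('side'); pickle.dump((a,b),open('c0.pkl','wb'))
A=cv2.resize(a['image'][125:285,160:420],None,fx=3,fy=3,interpolation=2)
B=cv2.resize(b['image'][115:355,170:340],None,fx=2.5,fy=2.5,interpolation=2)
cv2.imwrite('pics/s1.png',A[:,:,::-1]);cv2.imwrite('pics/d1.png',B[:,:,::-1])
E
```

```text
(no output)
```

View pics/s1.png

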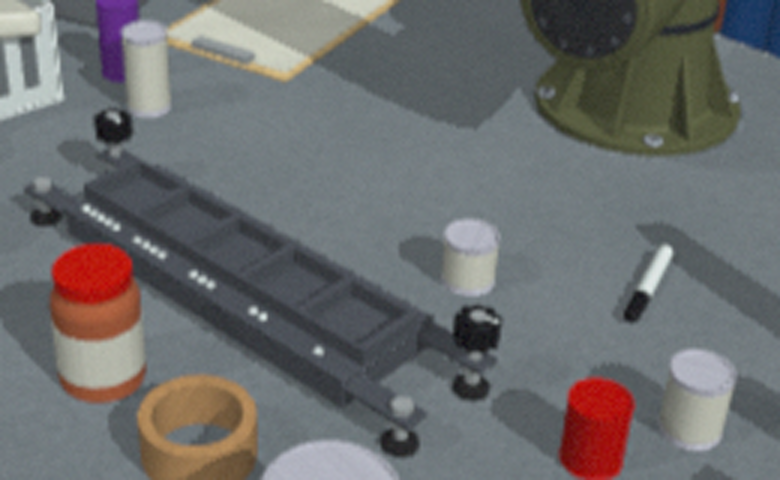

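View pics/d1.png

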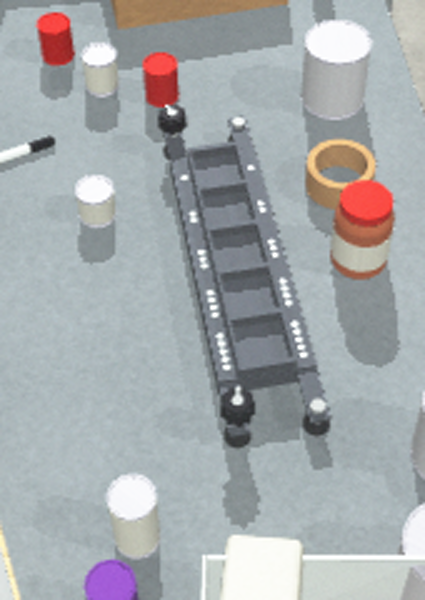

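Run:
```python
from h import *
import pickle
a,b=pickle.load(open('c0.pkl','rb'))
S=lambda u,v:(u/3+160-.33,v/3+125-.33); D=lambda u,v:(u/2.5+170-.3,v/2.5+115-.3)
for n,p,q in [('tall',(145,34),(132,497)),('med',(700,370),(100,57)),('short',(471,238),(95,190)),
 ('knobL',(477,328),(173,120)),('knobR',(113,126),(237,407)),('pip1r',(319,351),(251,168)),('pip5r',(101,217),(299,339)),
 ('BLtop',(402,405),(238,122)),('BRtop',(41,186),(318,405))]:
    P,e=tri(a,S(*p),b,D(*q)); print(n,P.round(1),round(e,1))
p1=plane(b,*D(184,178),46);p5=plane(b,*D(223,350),46);q1=plane(b,*D(251,168),46);q5=plane(b,*D(299,339),46)
print(p1,p5,q1,q5)
P1=plane(a,*S(319,351),46);P5=plane(a,*S(101,217),46);print(P1,P5)
```

```text
tall [ 449.6 -399.4   99.5] 0.1
med [447.1 375.5  65. ] 1.1
short [427.1 103.9  52.1] 1.5
knobL [548.8 214.9  69.3] 0.5
knobR [ 581.2 -284.5   72.5] 0.6
pip1r [654.  124.9  46.1] 0.2
pip5r [ 674.4 -179.3   46.3] 0.3
BLtop [648.2 222.4  44.7] 1.9
BRtop [ 683.2 -275.9   42.1] 2.4
[555.27567609 117.50839087  46.        ] [ 575.95806424 -184.09256871   46.        ] [653.94814754 125.04753438  46.        ] [ 674.31094313 -179.03816412   46.        ]
[653.98996353 124.79087787  46.        ] [ 674.26558123 -179.74721819   46.        ]
```

The three cans are a (about 104 mm) at (450,-399), d (68 mm) at (447,375) and e (56 mm) at (427,104). The rack centre is about (615,-30) with 3.8° yaw, and the knobs triangulate where the rack model puts them. I start with the right knob.

Run:
```python
from h import *
go([581.3,-283.5,170],0)
```

```text
at [ 166.6 -524.   176.2] jawyaw -72.4 j [-1.33  0.3   1.52  0.    1.32 -0.07] go {'tx': np.float64(0.157), 'ty': np.float64(11.702), 'tz': np.float64(-2.59), 'turn': -12.061}
```

```bash
python3 -m jog '[{"grip":0.68,"tx":0.16,"ty":4,"tz":-0.9,"turn":0},{"tx":0.16,"ty":8,"tz":-1.8,"turn":0},{"tx":0.16,"ty":11.7,"tz":-2.59,"turn":-5},{"tx":0.16,"ty":11.7,"tz":-2.59,"turn":-10},{"tx":0.16,"ty":11.7,"tz":-2.59,"turn":-10},{"tx":0.16,"ty":11.7,"tz":-2.59,"turn":-10},{"tx":0.16,"ty":11.7,"tz":-2.59,"turn":-10},{"tx":0.16,"ty":11.7,"tz":-2.59,"turn":-10},{"tx":0.16,"ty":11.7,"tz":-2.59,"turn":-10},{"tx":0.16,"ty":11.7,"tz":-2.59,"turn":-10},{"tx":0.16,"ty":11.7,"tz":-2.59,"turn":-10},{"tx":0.16,"ty":11.7,"tz":-2.59,"turn":-10}]'
python3 - <<'E'
from h import *
go([581.3,-283.5,54],0)
c=cam('wrist');cv2.imwrite('pics/w1.png',c['image'][:,:,::-1]); print(proj(c,[581.2,-284.5,84]),proj(c,[548,215,84]),c['eye'],s if 0 else manip.read_state()['joints'])
E
```

```text
at [ 166.6 -524.   176.2] jawyaw -72.4 j [-1.33  0.3   1.52  0.    1.32 -0.07] go {'tx': np.float64(3.057), 'ty': np.float64(11.702), 'tz': np.float64(-2.588), 'turn': -12.061}
(np.float64(180.47720721694782), np.float64(-144.23165836487664)) (np.float64(-33.68237214985021), np.float64(-88.37984832206314)) [ 229.64069479 -504.04925609  384.65855318] [-1.32959940e+00  3.00067987e-01  1.52117281e+00 -3.20118801e-05
  1.32070860e+00 -6.66142743e-02]$[1]: bad value
```

View pics/w1.png

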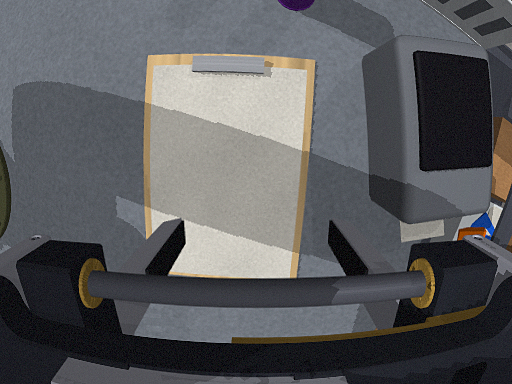

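The call was refused because every row must carry "grip". The picture only shows the view from the start pose, with the fingers at the bottom.

```bash
python3 -m jog '[{"grip":0.68,"tx":0.16,"ty":4,"tz":-0.9,"turn":0},{"grip":0.68,"tx":0.16,"ty":8,"tz":-1.8,"turn":0},{"grip":0.68,"tx":0.16,"ty":11.7,"tz":-2.59,"turn":-5},{"grip":0.68,"tx":0.16,"ty":11.7,"tz":-2.59,"turn":-10},{"grip":0.68,"tx":0.16,"ty":11.7,"tz":-2.59,"turn":-10},{"grip":0.68,"tx":0.16,"ty":11.7,"tz":-2.59,"turn":-10},{"grip":0.68,"tx":0.16,"ty":11.7,"tz":-2.59,"turn":-10},{"grip":0.68,"tx":0.16,"ty":11.7,"tz":-2.59,"turn":-10},{"grip":0.68,"tx":0.16,"ty":11.7,"tz":-2.59,"turn":-10},{"grip":0.68,"tx":0.16,"ty":11.7,"tz":-2.59,"turn":-10},{"grip":0.68,"tx":0.16,"ty":11.7,"tz":-2.59,"turn":-10},{"grip":0.68,"tx":0.16,"ty":11.7,"tz":-2.59,"turn":-10}]'
python3 - <<'E'
from h import *
go([581.3,-283.5,54],0)
c=cam('wrist');cv2.imwrite('pics/w2.png',c['image'][:,:,::-1]); print(proj(c,[581.2,-284.5,84]),proj(c,[548,215,84]),c['eye'])
E
```

```text
clock: 1.3
eef_pos: [584.2, -280.6, 169.5]
eef_rot: [1.878, 1.57, 1.669]
wrist_force: [-0.2, 0.1, -0.7]
finger_gap: 63.6
at [ 584.2 -280.6  169.5] jawyaw -12.0 j [-0.5   0.53  1.22  0.    1.4  -0.29] go {'tx': np.float64(2.887), 'ty': np.float64(-0.087), 'tz': np.float64(-0.055), 'turn': -2.002}
(np.float64(254.97768848161274), np.float64(196.4327615647719)) (np.float64(155.4518037709721), np.float64(-145.9203605914047)) [ 597.31787968 -215.42817012  378.01891543]
```

View pics/w2.png

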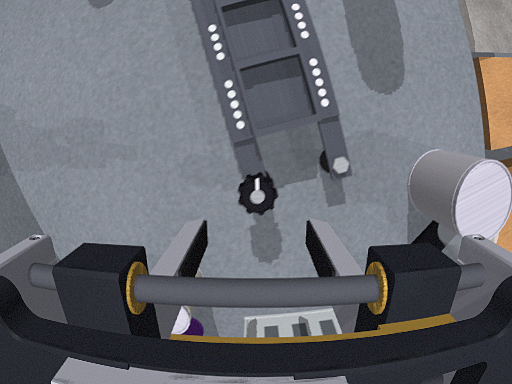

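The wrist view shows the right knob at (258,193), with a white pointer. I compute its position and prepare the long clockwise turn.

Run:
```python
from h import *
c=cam('wrist')
im=c['image'].astype(int); m=(im.max(2)<45).astype(np.uint8); m[:, :225]=0;m[:,290:]=0;m[:165]=0;m[222:]=0
n,l,st,ce=cv2.connectedComponentsWithStats(m); i=1+st[1:,4].argmax(); print(st[i],ce[i],[ (st[i][0]+st[i][2]/2, st[i][1]+st[i][3]/2)])
P=plane(c,st[i][0]+st[i][2]/2-.5, st[i][1]+st[i][3]/2-.5,80);print(P)
for q in [(223,106),(240.5,125)]: pass
go([P[0],P[1],170],np.radians(112))
```

```text
[236 172  39  46 989] [255.36097068 195.06471183] [(np.float64(255.5), np.float64(195.0))]
[ 582.74980802 -282.17091671   80.        ]
at [ 583.5 -281.1  169.1] jawyaw -12.1 j [-0.51  0.53  1.22  0.    1.39 -0.29] go {'tx': np.float64(-0.022), 'ty': np.float64(-0.029), 'tz': np.float64(-0.012), 'turn': 9.309}
```

```bash
python3 -m jog '[{"grip":0.68,"ty":-0.06,"tz":-0.05,"turn":-20.5},{"grip":0.68,"ty":-0.06,"tz":-0.05,"turn":-20.5},{"grip":0.68,"ty":-0.06,"tz":-0.05,"turn":-20.5},{"grip":0.68,"ty":-0.06,"tz":-0.05,"turn":-20.5},{"grip":0.68,"ty":-0.06,"tz":-0.05,"turn":-20.5},{"grip":0.68,"ty":-0.06,"tz":-0.05,"turn":-20.5},{"grip":0.68,"ty":-0.06,"tz":-0.05,"turn":-20.5},{"grip":0.68,"ty":-0.06,"tz":-0.05,"turn":-20.5},{"grip":0.68,"ty":-0.06,"tz":-0.05,"turn":-20.5},{"grip":0.68,"ty":-0.06,"tz":-0.05,"turn":-20.5},{"grip":0.68,"ty":-0.06,"tz":-0.05,"turn":-20.5},{"grip":0.68,"ty":-0.06,"tz":-0.05,"turn":-20.5}]'; python3 -m jog '[{"grip":0.68,"turn":-3.4},{"grip":0.68,"turn":-6.0},{"grip":0.68,"turn":-6.2},{"grip":0.68,"turn":-6.2},{"grip":0.68,"turn":-6.2},{"grip":0.68,"turn":-6.2},{"grip":0.68,"turn":-6.2}]'
python3 - <<'E'
from h import *
go([582.2,-283,54],np.radians(112))
c=cam('wrist')
cv2.imwrite('pics/w3.png',c['image'][:,:,::-1])
im=c['image'].astype(int); u,v=map(int,proj(c,[582.2,-283,80])); m=(im.max(2)<45).astype(np.uint8);k=np.zeros_like(m);k[v-26:v+27,u-26:u+27]=1;m*=k
n,l,st,ce=cv2.connectedComponentsWithStats(m); i=1+st[1:,4].argmax(); print(u,v,st[i],ce[i],plane(c,st[i][0]+st[i][2]/2-.5, st[i][1]+st[i][3]/2-.5,80))
E
```

```text
at [ 583.5 -281.1  169.1] jawyaw -12.1 j [-0.51  0.53  1.22  0.    1.39 -0.29] go {'tx': np.float64(2.878), 'ty': np.float64(-0.054), 'tz': np.float64(-0.019), 'turn': 9.309}
256 193 [238 171  39  45 965] [256.89015544 193.63419689] [ 582.97879611 -282.73080421   80.        ]$[0]: bad value
$[0]: bad value
```

All five fields are needed in every row.

```bash
python3 -m jog '[{"grip":0.68,"tx":0,"ty":-0.05,"tz":-0.02,"turn":-20.5},{"grip":0.68,"tx":0,"ty":-0.05,"tz":-0.02,"turn":-20.5},{"grip":0.68,"tx":0,"ty":-0.05,"tz":-0.02,"turn":-20.5},{"grip":0.68,"tx":0,"ty":-0.05,"tz":-0.02,"turn":-20.5},{"grip":0.68,"tx":0,"ty":-0.05,"tz":-0.02,"turn":-20.5},{"grip":0.68,"tx":0,"ty":-0.05,"tz":-0.02,"turn":-20.5},{"grip":0.68,"tx":0,"ty":-0.05,"tz":-0.02,"turn":-20.5},{"grip":0.68,"tx":0,"ty":-0.05,"tz":-0.02,"turn":-20.5},{"grip":0.68,"tx":0,"ty":-0.05,"tz":-0.02,"turn":-20.5},{"grip":0.68,"tx":0,"ty":-0.05,"tz":-0.02,"turn":-20.5},{"grip":0.68,"tx":0,"ty":-0.05,"tz":-0.02,"turn":-20.5},{"grip":0.68,"tx":0,"ty":-0.05,"tz":-0.02,"turn":-20.5}]'
python3 - <<'E'
from h import *
go([582.2,-283,54],np.radians(112))
E
```

```text
clock: 2.45
eef_pos: [578.9, -286.6, 170.3]
eef_rot: [-3.117, 1.571, -1.828]
wrist_force: [0.1, -0.1, -0.4]
finger_gap: 64.3
at [ 578.9 -286.6  170.3] jawyaw 73.8 j [-0.52  0.52  1.23 -0.    1.39 -1.8 ] go {'tx': np.float64(2.907), 'ty': np.float64(-0.055), 'tz': np.float64(0.109), 'turn': -6.361}
```

```bash
python3 -m jog '[{"grip":0.68,"tx":1,"ty":-0.05,"tz":0.11,"turn":-6.2},{"grip":0.68,"tx":1.5,"ty":-0.05,"tz":0.11,"turn":-6.2},{"grip":0.68,"tx":1.5,"ty":-0.05,"tz":0.11,"turn":-6.2},{"grip":0.68,"tx":1.5,"ty":-0.05,"tz":0.11,"turn":-6.2},{"grip":0.68,"tx":1.5,"ty":-0.05,"tz":0.11,"turn":-6.2},{"grip":0.68,"tx":1.5,"ty":-0.05,"tz":0.11,"turn":-6.2},{"grip":0.68,"tx":1.5,"ty":-0.05,"tz":0.11,"turn":-6.2},{"grip":0.68,"tx":1.5,"ty":-0.05,"tz":0.11,"turn":-6.2},{"grip":0.68,"tx":1.5,"ty":-0.05,"tz":0.11,"turn":-6.2},{"grip":0.68,"tx":1.5,"ty":-0.05,"tz":0.11,"turn":-6.2}]'
python3 - <<'E'
from h import *
go([582.4,-283,54],np.radians(112))
c=cam('wrist')
im=c['image'].astype(int); u,v=map(int,proj(c,[582.2,-283,80])); m=(im.max(2)<45).astype(np.uint8);k=np.zeros_like(m);k[v-32:v+33,u-32:u+33]=1;m*=k
n,l,st,ce=cv2.connectedComponentsWithStats(m); i=1+st[1:,4].argmax(); print(u,v,st[i],ce[i],plane(c,st[i][0]+st[i][2]/2-.5, st[i][1]+st[i][3]/2-.5,80))
cv2.imwrite('pics/w3.png',c['image'][:,:,::-1])
E
```

```text
clock: 3.28
eef_pos: [583.0, -281.9, 110.1]
eef_rot: [-2.691, 1.571, -0.76]
wrist_force: [-0.4, -0.1, -0.2]
finger_gap: 64.2
at [ 583.  -281.9  110.1] jawyaw 110.7 j [-0.51  0.57  1.29 -0.    1.28 -2.44] go {'tx': np.float64(1.403), 'ty': np.float64(0.025), 'tz': np.float64(-0.02), 'turn': -0.225}
255 206 [ 230  174   49   58 1654] [253.24123337 201.77146312] [ 579.22841969 -285.3022757    80.        ]
```

```bash
python3 -m jog '[{"grip":0.68,"tx":0.7,"ty":0,"tz":-0.02,"turn":0},{"grip":0.68,"tx":1.35,"ty":0,"tz":-0.02,"turn":0},{"grip":0.68,"tx":1.4,"ty":0,"tz":-0.02,"turn":0},{"grip":0.68,"tx":1.4,"ty":0,"tz":-0.02,"turn":0}]' 15; python3 -m jog '[{"grip":0.4,"tx":0,"ty":0,"tz":0,"turn":0},{"grip":0.4,"tx":0,"ty":0,"tz":0,"turn":0},{"grip":0.4,"tx":0,"ty":0,"tz":0,"turn":0},{"grip":0.4,"tx":0,"ty":0,"tz":0,"turn":0},{"grip":0.4,"tx":0,"ty":0,"tz":0,"turn":0},{"grip":0.4,"tx":0,"ty":0,"tz":0,"turn":0},{"grip":0.4,"tx":0,"ty":0,"tz":0,"turn":0}]' 15; python3 -m jog '[{"grip":0.4,"tx":0,"ty":0,"tz":0,"turn":0},{"grip":0.4,"tx":0,"ty":0,"tz":0,"turn":0},{"grip":0.4,"tx":0,"ty":0,"tz":0,"turn":0}]' 15
```

```text
clock: 3.67
eef_pos: [582.8, -282.1, 53.1]
eef_rot: [0.705, 1.568, 2.638]
wrist_force: [0.1, 0.1, 0.2]
finger_gap: 64.0
clock: 4.25
eef_pos: [583.9, -283.3, 54.9]
eef_rot: [-2.68, 1.568, -0.747]
wrist_force: [0.0, -5.5, 3.9]
finger_gap: 38.9
clock: 4.5
eef_pos: [583.9, -283.3, 54.9]
eef_rot: [-2.68, 1.569, -0.747]
wrist_force: [0.3, -5.2, 4.9]
finger_gap: 38.9
```

Run:
```python
from h import *
c=cam('wrist')
cv2.imwrite('pics/w3.png',c['image'][:,:,::-1])
p,R,s=tool(); print(p,s['moment'])
```

```text
[ 583.95088043 -283.3108362    54.9662487 ] [-0.9306891  -0.40307608 -0.03146486]
```

```bash
python3 -m jog '[{"grip":0.4,"tx":0,"ty":0,"tz":0,"turn":1},{"grip":0.4,"tx":0.003,"ty":0,"tz":0,"turn":2},{"grip":0.4,"tx":0.005,"ty":0,"tz":0,"turn":3},{"grip":0.4,"tx":0.007,"ty":0,"tz":0,"turn":4},{"grip":0.4,"tx":0.01,"ty":0,"tz":0,"turn":5},{"grip":0.4,"tx":0.012,"ty":0,"tz":0,"turn":6},{"grip":0.4,"tx":0.014,"ty":0,"tz":0,"turn":7},{"grip":0.4,"tx":0.016,"ty":0,"tz":0,"turn":8},{"grip":0.4,"tx":0.018,"ty":0,"tz":0,"turn":9},{"grip":0.4,"tx":0.02,"ty":0,"tz":0,"turn":10},{"grip":0.4,"tx":0.02,"ty":0,"tz":0,"turn":10}]' 15
python3 - <<'E'
from h import *
go([582.4,-283,54]); print(manip.read_state()['moment'])
E
```

```text
clock: 5.47
eef_pos: [584.0, -283.8, 54.3]
eef_rot: [-1.729, 1.568, -0.85]
wrist_force: [1.3, -8.4, 4.0]
finger_gap: 38.8
at [ 584.  -283.8   54.3] jawyaw 50.4 j [-0.51  0.63  1.34 -0.    1.17 -1.39] go {'tx': np.float64(0.007), 'ty': np.float64(0.044), 'tz': np.float64(-0.009)}
[-1.52578762 -0.45492621  0.02271662]
```

```bash
python3 -m jog '[{"grip":0.4,"tx":0.002,"ty":-0.01,"tz":-0.012,"turn":1.1},{"grip":0.4,"tx":0.005,"ty":-0.01,"tz":-0.012,"turn":2.2},{"grip":0.4,"tx":0.007,"ty":-0.01,"tz":-0.012,"turn":3.3},{"grip":0.4,"tx":0.009,"ty":-0.01,"tz":-0.012,"turn":4.4},{"grip":0.4,"tx":0.012,"ty":-0.01,"tz":-0.012,"turn":5.5},{"grip":0.4,"tx":0.014,"ty":-0.01,"tz":-0.012,"turn":6.6},{"grip":0.4,"tx":0.016,"ty":-0.01,"tz":-0.012,"turn":7.7},{"grip":0.4,"tx":0.018,"ty":-0.01,"tz":-0.012,"turn":8.8},{"grip":0.4,"tx":0.021,"ty":-0.01,"tz":-0.012,"turn":9.9},{"grip":0.4,"tx":0.023,"ty":-0.01,"tz":-0.012,"turn":11},{"grip":0.4,"tx":0.025,"ty":-0.01,"tz":-0.012,"turn":12},{"grip":0.4,"tx":0.025,"ty":-0.01,"tz":-0.012,"turn":12}]' 15; python3 -m jog '[{"grip":0.4,"tx":0.002,"ty":0,"tz":0,"turn":1.1},{"grip":0.4,"tx":0.005,"ty":0,"tz":0,"turn":2.2},{"grip":0.4,"tx":0.007,"ty":0,"tz":0,"turn":3.3},{"grip":0.4,"tx":0.009,"ty":0,"tz":0,"turn":4.4},{"grip":0.4,"tx":0.012,"ty":0,"tz":0,"turn":5.5},{"grip":0.4,"tx":0.014,"ty":0,"tz":0,"turn":6.6},{"grip":0.4,"tx":0.016,"ty":0,"tz":0,"turn":7.7},{"grip":0.4,"tx":0.018,"ty":0,"tz":0,"turn":8.8},{"grip":0.4,"tx":0.021,"ty":0,"tz":0,"turn":9.9},{"grip":0.4,"tx":0.023,"ty":0,"tz":0,"turn":11},{"grip":0.4,"tx":0.025,"ty":0,"tz":0,"turn":12},{"grip":0.4,"tx":0.025,"ty":0,"tz":0,"turn":12}]' 15;  python3 - <<'E'
from h import *
go([582.4,-283,54]); print(manip.read_state()['moment'])
E
```

```text
clock: 6.47
eef_pos: [583.6, -284.5, 53.3]
eef_rot: [-0.731, 1.568, -1.109]
wrist_force: [-2.0, -7.9, 6.4]
finger_gap: 39.1
clock: 7.47
eef_pos: [583.1, -284.0, 52.2]
eef_rot: [-0.225, 1.569, -1.859]
wrist_force: [-5.5, -4.3, 9.4]
finger_gap: 38.6
at [ 583.1 -284.    52.2] jawyaw -93.6 j [-0.51  0.63  1.34 -0.    1.17  1.13] go {'tx': np.float64(-0.044), 'ty': np.float64(-0.018), 'tz': np.float64(-0.024)}
[-1.03897022  1.13188779 -0.07975002]
```

```bash
python3 -m jog '[{"grip":0.4,"tx":-0.01,"ty":0,"tz":0,"turn":1.1},{"grip":0.4,"tx":-0.01,"ty":0,"tz":0,"turn":2.2},{"grip":0.4,"tx":-0.01,"ty":0,"tz":0,"turn":3.3},{"grip":0.4,"tx":-0.01,"ty":0,"tz":0,"turn":4.4},{"grip":0.4,"tx":-0.01,"ty":0,"tz":0,"turn":5.5},{"grip":0.4,"tx":-0.01,"ty":0,"tz":0,"turn":6.6},{"grip":0.4,"tx":-0.01,"ty":0,"tz":0,"turn":7.7},{"grip":0.4,"tx":-0.01,"ty":0,"tz":0,"turn":8.8},{"grip":0.4,"tx":-0.01,"ty":0,"tz":0,"turn":9.9},{"grip":0.4,"tx":-0.01,"ty":0,"tz":0,"turn":11},{"grip":0.4,"tx":-0.01,"ty":0,"tz":0,"turn":12},{"grip":0.4,"tx":-0.01,"ty":0,"tz":0,"turn":12}]' 15;  python3 - <<'E'
from h import *
go([582.4,-283,54]); print(manip.read_state()['moment'])
E
python3 -m jog '[{"grip":0.68,"tx":0,"ty":0,"tz":0,"turn":0},{"grip":0.68,"tx":0,"ty":0,"tz":0,"turn":0},{"grip":0.68,"tx":0,"ty":0,"tz":0,"turn":0},{"grip":0.68,"tx":0,"ty":0,"tz":0,"turn":0},{"grip":0.68,"tx":-0.8,"ty":0,"tz":0,"turn":-1},{"grip":0.3,"tx":-1.4,"ty":0,"tz":0,"turn":-1},{"grip":0,"tx":-1.4,"ty":0,"tz":0,"turn":-8},{"grip":0,"tx":-1.4,"ty":0,"tz":0,"turn":-8},{"grip":0,"tx":-1.4,"ty":0,"tz":0,"turn":-8},{"grip":0,"tx":-1.4,"ty":0,"tz":0,"turn":-8},{"grip":0,"tx":-1.4,"ty":0,"tz":0,"turn":-8},{"grip":0,"tx":-1.4,"ty":0,"tz":0,"turn":-8}]'
python3 - <<'E'
from h import *
a=cam('scene');w=cam('wrist')
cv2.imwrite('pics/w4.png',w['image'][:,:,::-1])
A=cv2.resize(a['image'][145:285,160:340],None,fx=4,fy=4,interpolation=2)
cv2.imwrite('pics/s4.png',A[:,:,::-1])
E
```

```text
clock: 8.47
eef_pos: [583.4, -283.0, 52.0]
eef_rot: [-1.208, 1.571, 2.187]
wrist_force: [-1.1, -0.8, 4.7]
finger_gap: 38.9
at [ 583.4 -283.    52. ] jawyaw -165.5 j [-0.51  0.63  1.34  0.    1.17  2.38] go {'tx': np.float64(-0.049), 'ty': np.float64(-0.007), 'tz': np.float64(0.025)}
[ 0.02483351  0.35915397 -0.08297968]
clock: 9.47
eef_pos: [583.5, -283.0, 107.5]
eef_rot: [-2.03, 1.57, 2.215]
wrist_force: [0.5, 0.3, -0.4]
finger_gap: 20.7
```

View pics/w4.png

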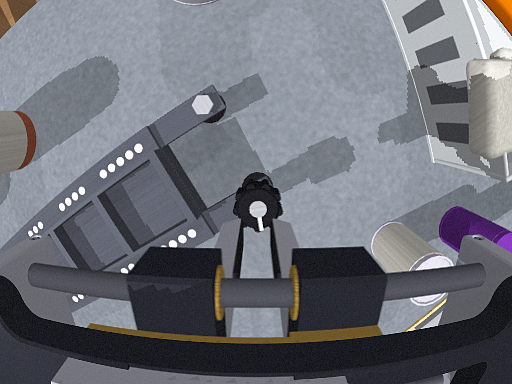

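The right knob turned 4.82 rad, about 3.85 mm, and the pointer confirms no slip. Now I probe the ear heights by touch with shut fingers, to measure level directly.

Run:
```python
from h import *
go([580.5,-245,60],np.radians(3.8))
```

```text
at [ 583.4 -283.   107.5] jawyaw -117.0 j [-0.51  0.58  1.29  0.    1.28  1.53] go {'tx': np.float64(1.187), 'ty': np.float64(-0.497), 'tz': np.float64(-0.813), 'turn': 9.859}
```

```bash
python3 -m jog '[{"grip":0,"tx":0,"ty":-0.5,"tz":-0.81,"turn":-20.1},{"grip":0,"tx":0,"ty":-0.5,"tz":-0.81,"turn":-20.1},{"grip":0,"tx":0,"ty":-0.5,"tz":-0.81,"turn":-20.1},{"grip":0,"tx":0,"ty":-0.5,"tz":-0.81,"turn":-20.1},{"grip":0,"tx":0,"ty":-0.5,"tz":-0.81,"turn":-20.1},{"grip":0,"tx":0,"ty":-0.5,"tz":-0.81,"turn":-20.1},{"grip":0,"tx":0,"ty":-0.5,"tz":-0.81,"turn":-20.1},{"grip":0,"tx":0,"ty":-0.5,"tz":-0.81,"turn":-20.1},{"grip":0,"tx":0,"ty":-0.5,"tz":-0.81,"turn":-20.1},{"grip":0,"tx":0,"ty":-0.5,"tz":-0.81,"turn":-20.1},{"grip":0,"tx":0,"ty":-0.5,"tz":-0.81,"turn":-20.1},{"grip":0,"tx":0,"ty":-0.5,"tz":-0.81,"turn":-20.1}]' >/dev/null;  python3 - <<'E'
from h import *
go([580.5,-245,60],np.radians(3.8))
E
```

```text
at [ 580.5 -245.1  107.6] jawyaw -31.1 j [-0.46  0.54  1.35  0.    1.25  0.09] go {'tx': np.float64(1.189), 'ty': np.float64(0.002), 'tz': np.float64(-0.001), 'turn': -5.825}
```

```bash
python3 -m jog '[{"grip":0,"tx":0.5,"ty":0,"tz":0,"turn":-5.8},{"grip":0,"tx":1.0,"ty":0,"tz":0,"turn":-5.8},{"grip":0,"tx":1.3,"ty":0,"tz":0,"turn":-5.8},{"grip":0,"tx":1.6,"ty":0,"tz":0,"turn":-5.8},{"grip":0,"tx":1.6,"ty":0,"tz":0,"turn":-5.8},{"grip":0,"tx":1.6,"ty":0,"tz":0,"turn":-5.8},{"grip":0,"tx":1.6,"ty":0,"tz":0,"turn":-5.8},{"grip":0,"tx":1.6,"ty":0,"tz":0,"turn":-5.8}]'
for i in 1; do python3 -m jog '[{"grip":0,"tx":0.02,"ty":0,"tz":0,"turn":0},{"grip":0,"tx":0.02,"ty":0,"tz":0,"turn":0}]'; python3 -m jog '[{"grip":0,"tx":0.02,"ty":0,"tz":0,"turn":0},{"grip":0,"tx":0.02,"ty":0,"tz":0,"turn":0}]';python3 -m jog '[{"grip":0,"tx":0.02,"ty":0,"tz":0,"turn":0},{"grip":0,"tx":0.02,"ty":0,"tz":0,"turn":0}]';python3 -m jog '[{"grip":0,"tx":0.02,"ty":0,"tz":0,"turn":0},{"grip":0,"tx":0.02,"ty":0,"tz":0,"turn":0}]'; done | grep -E "eef_pos|force"
```

```text
clock: 11.23
eef_pos: [580.8, -245.3, 44.1]
eef_rot: [-0.455, 1.57, -0.399]
wrist_force: [0.0, -0.6, 0.8]
finger_gap: 0.4
eef_pos: [580.6, -245.2, 43.0]
wrist_force: [0.2, -0.2, -0.0]
eef_pos: [580.5, -245.2, 42.0]
wrist_force: [0.5, -0.5, 0.7]
eef_pos: [580.5, -245.2, 41.1]
wrist_force: [-0.3, 0.1, 0.3]
eef_pos: [580.4, -245.1, 40.3]
wrist_force: [0.4, -0.7, 0.2]
```

```bash
(python3 -m jog '[{"grip":0,"tx":0.01,"ty":0,"tz":0,"turn":0},{"grip":0,"tx":0.01,"ty":0,"tz":0,"turn":0}]'; python3 -m jog '[{"grip":0,"tx":0.01,"ty":0,"tz":0,"turn":0},{"grip":0,"tx":0.01,"ty":0,"tz":0,"turn":0}]';python3 -m jog '[{"grip":0,"tx":0.01,"ty":0,"tz":0,"turn":0},{"grip":0,"tx":0.01,"ty":0,"tz":0,"turn":0}]';python3 -m jog '[{"grip":0,"tx":0.01,"ty":0,"tz":0,"turn":0},{"grip":0,"tx":0.01,"ty":0,"tz":0,"turn":0}]';python3 -m jog '[{"grip":0,"tx":0.01,"ty":0,"tz":0,"turn":0},{"grip":0,"tx":0.01,"ty":0,"tz":0,"turn":0}]';python3 -m jog '[{"grip":0,"tx":0.01,"ty":0,"tz":0,"turn":0},{"grip":0,"tx":0.01,"ty":0,"tz":0,"turn":0}]' )| grep -E "eef_pos|force"
```

```text
eef_pos: [580.5, -245.2, 40.0]
wrist_force: [-0.5, -1.0, -0.0]
eef_pos: [580.5, -245.2, 39.6]
wrist_force: [-0.3, 0.8, -0.6]
eef_pos: [580.5, -245.1, 39.2]
wrist_force: [0.5, 0.7, 0.5]
eef_pos: [580.5, -245.1, 38.8]
wrist_force: [-0.7, -0.6, 0.7]
eef_pos: [580.5, -245.2, 38.4]
wrist_force: [-0.3, -0.4, -0.9]
eef_pos: [580.5, -245.1, 38.0]
wrist_force: [0.2, -0.6, 0.2]
```

```bash
(python3 -m jog '[{"grip":0,"tx":0.015,"ty":0,"tz":0,"turn":0},{"grip":0,"tx":0.015,"ty":0,"tz":0,"turn":0}]'; python3 -m jog '[{"grip":0,"tx":0.015,"ty":0,"tz":0,"turn":0},{"grip":0,"tx":0.015,"ty":0,"tz":0,"turn":0}]';python3 -m jog '[{"grip":0,"tx":0.015,"ty":0,"tz":0,"turn":0},{"grip":0,"tx":0.015,"ty":0,"tz":0,"turn":0}]';python3 -m jog '[{"grip":0,"tx":0.015,"ty":0,"tz":0,"turn":0},{"grip":0,"tx":0.015,"ty":0,"tz":0,"turn":0}]' )| grep -E "eef_pos|force"
python3 - <<'E'
from h import *
w=cam('wrist')
cv2.imwrite('pics/w5.png',w['image'][:,:,::-1])
E
```

```text
eef_pos: [580.5, -245.2, 37.3]
wrist_force: [0.4, -0.8, -0.1]
eef_pos: [580.5, -245.2, 36.7]
wrist_force: [-0.5, -0.4, -0.0]
eef_pos: [580.5, -245.2, 36.1]
wrist_force: [0.3, 0.2, 0.3]
eef_pos: [580.5, -245.2, 35.5]
wrist_force: [-0.4, 0.0, -0.7]
```

View pics/w5.png

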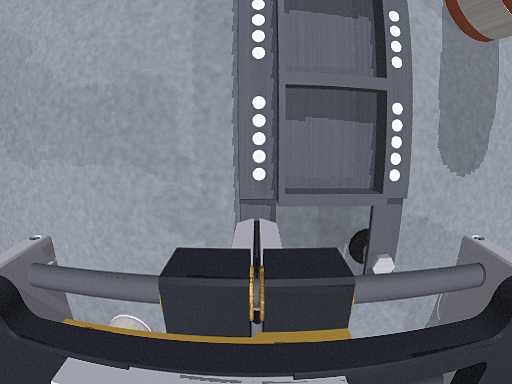

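The shut fingers are centred over the front right ear, at (258,225), with no contact yet, so I continue down.

```bash
(python3 -m jog '[{"grip":0,"tx":0.015,"ty":0,"tz":0,"turn":0},{"grip":0,"tx":0.015,"ty":0,"tz":0,"turn":0}]'; python3 -m jog '[{"grip":0,"tx":0.015,"ty":0,"tz":0,"turn":0},{"grip":0,"tx":0.015,"ty":0,"tz":0,"turn":0}]';python3 -m jog '[{"grip":0,"tx":0.015,"ty":0,"tz":0,"turn":0},{"grip":0,"tx":0.015,"ty":0,"tz":0,"turn":0}]';python3 -m jog '[{"grip":0,"tx":0.015,"ty":0,"tz":0,"turn":0},{"grip":0,"tx":0.015,"ty":0,"tz":0,"turn":0}]';python3 -m jog '[{"grip":0,"tx":0.015,"ty":0,"tz":0,"turn":0},{"grip":0,"tx":0.015,"ty":0,"tz":0,"turn":0}]' )| grep -E "eef_pos|force"
```

```text
eef_pos: [580.5, -245.1, 35.0]
wrist_force: [0.2, -0.4, -0.2]
eef_pos: [580.5, -245.1, 34.3]
wrist_force: [-0.1, -0.2, 0.5]
eef_pos: [580.5, -245.2, 33.7]
wrist_force: [-0.6, -0.2, -1.1]
eef_pos: [580.5, -245.1, 33.1]
wrist_force: [-0.6, 0.4, -0.2]
eef_pos: [580.5, -245.1, 32.5]
wrist_force: [-0.3, 0.2, 0.1]
```

Run:
```python
from h import *
a=cam('scene');b=cam('side');w=cam('wrist')
p,R,s=tool()
print([ [np.round(proj(c,p),1)] for c in (a,b,w)], [np.round(proj(w,q),1) for q in ([579.2,-244.9,40],[580.4,-226.9,46],[582,-283,84])])
u,v=map(int,proj(a,p)); A=cv2.resize(a['image'][v-40:v+30,u-40:u+50],None,fx=5,fy=5,interpolation=2)
u,v=map(int,proj(b,p)); B=cv2.resize(b['image'][v-40:v+30,u-35:u+35],None,fx=5,fy=5,interpolation=2)
cv2.imwrite('pics/p6.png',np.hstack([A,B])[:,:,::-1])
```

```text
[[array([205.5, 181.5])], [array([262.7, 273.3])], [array([257.5, 218.2])]] [array([255.7, 220.8]), array([259. , 198.5]), array([256.4, 300.7])]
```

View pics/p6.png

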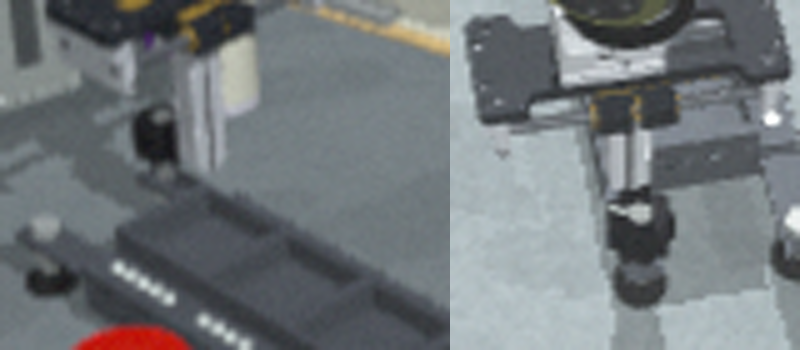

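Run:
```python
from h import *
a=cam('scene')
p,R,s=tool(); print(p,s['wrist_force'],s['effort'])
for z in range(30,130,8):
    u,v=proj(a,[p[0],p[1],z]); print(z,round(u),round(v),a['image'][round(v),round(u)-5:round(u)+6].mean(1).round())
```

```text
[ 580.54401085 -245.16294299   32.67092159] [-0.33378952 -0.65446375 -0.78862104] [-1.00310612e-03 -6.69316721e+01 -3.18897200e+01  5.07452292e-02
  5.08726551e-02 -4.51674828e-05]
30 206 182 [77. 74. 75. 73. 76. 69. 57. 59. 61. 64. 60.]
38 205 180 [83. 85. 79. 78. 76. 78. 66. 63. 66. 76. 89.]
46 205 178 [ 71.  72.  70.  75.  81.  82.  88.  95. 115. 123. 128.]
54 205 176 [ 70.  62.  66.  81. 100. 119. 125. 127. 128. 128. 124.]
62 205 174 [ 74. 108. 116. 126. 136. 157. 153. 116. 141. 131. 124.]
70 205 172 [ 62. 114. 128. 133. 151. 167. 155. 118. 163. 157. 133.]
78 205 170 [ 73. 127. 128. 135. 162. 165. 153. 113. 165. 161. 137.]
86 204 167 [ 42.  86. 124. 120. 137. 178. 161. 130. 119. 166. 159.]
94 204 165 [ 52.  92. 120. 116. 125. 162. 159. 120. 135. 166. 158.]
102 204 163 [ 81. 113. 116. 120. 138. 166. 157. 114. 147. 167. 176.]
110 204 161 [107. 125. 121. 124. 144. 166. 155. 109. 154. 165. 172.]
118 204 159 [105. 120. 120. 127. 156. 166. 154. 111. 157. 170. 182.]
126 204 157 [100. 117. 116. 129. 163. 163. 152. 105. 162. 166. 177.]
```

Run:
```python
from h import *
import pickle
a,b=pickle.load(open('c0.pkl','rb'))
for c in (a,b):
  for dz in range(-30,60,10): print(dz,np.round(proj(c,[166.6,-524,176.4+dz])))
A=cv2.resize(a['image'][25:95,215:285],None,fx=5,fy=5,interpolation=2)
B=cv2.resize(b['image'][300:384,55:125],None,fx=5,fy=5,interpolation=2)
B=cv2.copyMakeBorder(B,0,0,0,0,0);A=cv2.copyMakeBorder(A,0,70,0,0,0)
cv2.imwrite('pics/p7.png',np.hstack([A,B])[:,:,::-1])
```

```text
-30 [245.  95.]
-20 [245.  93.]
-10 [245.  90.]
0 [245.  88.]
10 [245.  85.]
20 [244.  83.]
30 [244.  81.]
40 [244.  78.]
50 [244.  76.]
-30 [109. 364.]
-20 [108. 362.]
-10 [107. 361.]
0 [106. 359.]
10 [105. 358.]
20 [104. 356.]
30 [103. 354.]
40 [101. 353.]
50 [100. 351.]
```

View pics/p7.png

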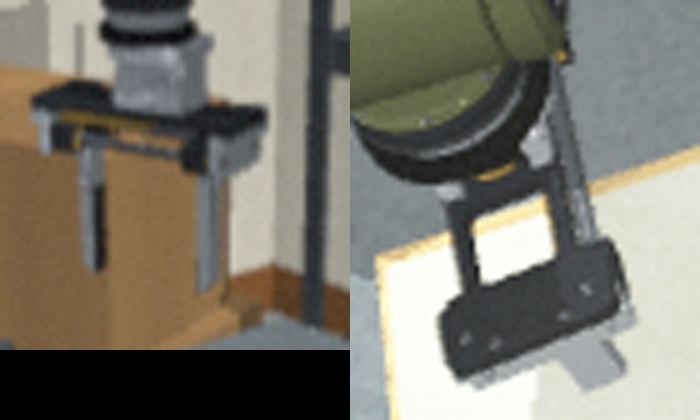

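Both views put the real fingertips about 25 mm above the reported TCP: (245,81) seen against (245,88) predicted. I allow for that and keep creeping down to get the offset from contact.

```bash
(python3 -m jog '[{"grip":0,"tx":0.1,"ty":0,"tz":0,"turn":0},{"grip":0,"tx":0.15,"ty":0,"tz":0,"turn":0},{"grip":0,"tx":0.15,"ty":0,"tz":0,"turn":0}]'; python3 -m jog '[{"grip":0,"tx":0.03,"ty":0,"tz":0,"turn":0},{"grip":0,"tx":0.03,"ty":0,"tz":0,"turn":0}]';python3 -m jog '[{"grip":0,"tx":0.03,"ty":0,"tz":0,"turn":0},{"grip":0,"tx":0.03,"ty":0,"tz":0,"turn":0}]';python3 -m jog '[{"grip":0,"tx":0.03,"ty":0,"tz":0,"turn":0},{"grip":0,"tx":0.03,"ty":0,"tz":0,"turn":0}]';python3 -m jog '[{"grip":0,"tx":0.03,"ty":0,"tz":0,"turn":0},{"grip":0,"tx":0.03,"ty":0,"tz":0,"turn":0}]' ;python3 -m jog '[{"grip":0,"tx":0.03,"ty":0,"tz":0,"turn":0},{"grip":0,"tx":0.03,"ty":0,"tz":0,"turn":0}]')| grep -E "eef_pos|force"
```

```text
eef_pos: [580.2, -245.0, 25.9]
wrist_force: [-0.3, 0.1, -0.2]
eef_pos: [580.4, -245.1, 25.2]
wrist_force: [-0.4, 0.0, 0.1]
eef_pos: [580.5, -245.1, 24.1]
wrist_force: [0.4, -0.2, 0.1]
eef_pos: [580.5, -245.2, 22.9]
wrist_force: [-0.8, 0.1, -0.2]
eef_pos: [580.4, -245.2, 21.6]
wrist_force: [0.0, -0.3, 0.0]
eef_pos: [580.4, -245.1, 20.4]
wrist_force: [-2.0, 0.8, -0.7]
```

```bash
(python3 -m jog '[{"grip":0,"tx":0.01,"ty":0,"tz":0,"turn":0},{"grip":0,"tx":0.01,"ty":0,"tz":0,"turn":0}]';python3 -m jog '[{"grip":0,"tx":0.01,"ty":0,"tz":0,"turn":0},{"grip":0,"tx":0.01,"ty":0,"tz":0,"turn":0}]';python3 -m jog '[{"grip":0,"tx":0.01,"ty":0,"tz":0,"turn":0},{"grip":0,"tx":0.01,"ty":0,"tz":0,"turn":0}]';python3 -m jog '[{"grip":0,"tx":0.01,"ty":0,"tz":0,"turn":0},{"grip":0,"tx":0.01,"ty":0,"tz":0,"turn":0}]' ;python3 -m jog '[{"grip":0,"tx":0.01,"ty":0,"tz":0,"turn":0},{"grip":0,"tx":0.01,"ty":0,"tz":0,"turn":0}]')| grep -E "eef_pos|force"
```

```text
eef_pos: [580.5, -245.2, 20.2]
wrist_force: [-0.0, 0.1, -0.7]
eef_pos: [580.5, -245.1, 19.8]
wrist_force: [-0.8, -0.1, -0.9]
eef_pos: [580.5, -245.2, 19.4]
wrist_force: [0.8, 0.3, 0.2]
eef_pos: [580.5, -245.2, 19.0]
wrist_force: [0.2, -0.0, 0.0]
eef_pos: [580.5, -245.2, 18.6]
wrist_force: [0.6, -0.4, -0.5]
```

```bash
(python3 -m jog '[{"grip":0,"tx":0.02,"ty":0,"tz":0,"turn":0},{"grip":0,"tx":0.02,"ty":0,"tz":0,"turn":0}]';python3 -m jog '[{"grip":0,"tx":0.02,"ty":0,"tz":0,"turn":0},{"grip":0,"tx":0.02,"ty":0,"tz":0,"turn":0}]';python3 -m jog '[{"grip":0,"tx":0.02,"ty":0,"tz":0,"turn":0},{"grip":0,"tx":0.02,"ty":0,"tz":0,"turn":0}]';python3 -m jog '[{"grip":0,"tx":0.02,"ty":0,"tz":0,"turn":0},{"grip":0,"tx":0.02,"ty":0,"tz":0,"turn":0}]' ;python3 -m jog '[{"grip":0,"tx":0.02,"ty":0,"tz":0,"turn":0},{"grip":0,"tx":0.02,"ty":0,"tz":0,"turn":0}]')| grep -E "eef_pos|force"
```

```text
eef_pos: [580.5, -245.1, 17.7]
wrist_force: [0.5, 0.2, -0.8]
eef_pos: [580.5, -245.2, 16.9]
wrist_force: [-0.7, 1.0, 0.4]
eef_pos: [580.5, -245.1, 16.1]
wrist_force: [0.1, -0.0, 1.1]
eef_pos: [580.5, -245.1, 15.3]
wrist_force: [0.0, -0.7, -0.2]
eef_pos: [580.5, -245.2, 14.5]
wrist_force: [-0.1, -0.3, 0.8]
```

Run:
```python
from h import *
a=cam('scene');w=cam('wrist')
p,R,s=tool(); print(p)
u,v=map(int,proj(a,p)); A=cv2.resize(a['image'][v-40:v+20,u-40:u+35],None,fx=6,fy=6,interpolation=2)
B=w['image'][150:300,180:340]; B=cv2.resize(B,None,fx=2.4,fy=2.4,interpolation=2)
cv2.imwrite('pics/p8.png',np.hstack([A,B])[:,:,::-1]); print(u,v,proj(w,p))
```

```text
[ 580.50699548 -245.17140601   14.61873384]
205 186 (np.float64(257.47215239224863), np.float64(218.17756538836517))
```

View pics/p8.png

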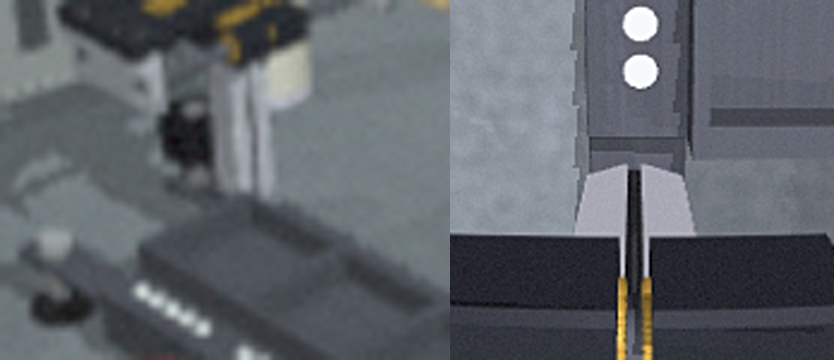

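The scene view puts the tips at z≈45 with the TCP at 14.6, an offset of about 30 mm. Contact should be close.

```bash
(python3 -m jog '[{"grip":0,"tx":0.02,"ty":0,"tz":0,"turn":0},{"grip":0,"tx":0.02,"ty":0,"tz":0,"turn":0}]';python3 -m jog '[{"grip":0,"tx":0.02,"ty":0,"tz":0,"turn":0},{"grip":0,"tx":0.02,"ty":0,"tz":0,"turn":0}]';python3 -m jog '[{"grip":0,"tx":0.02,"ty":0,"tz":0,"turn":0},{"grip":0,"tx":0.02,"ty":0,"tz":0,"turn":0}]';python3 -m jog '[{"grip":0,"tx":0.015,"ty":0,"tz":0,"turn":0},{"grip":0,"tx":0.015,"ty":0,"tz":0,"turn":0}]' ;python3 -m jog '[{"grip":0,"tx":0.015,"ty":0,"tz":0,"turn":0},{"grip":0,"tx":0.015,"ty":0,"tz":0,"turn":0}]')| grep -E "eef_pos|force"
```

```text
eef_pos: [580.5, -245.1, 13.7]
wrist_force: [0.3, 0.9, -0.2]
eef_pos: [580.5, -245.1, 12.9]
wrist_force: [0.0, -1.1, 0.1]
eef_pos: [580.5, -245.1, 12.1]
wrist_force: [-0.0, -0.1, -0.2]
eef_pos: [580.5, -245.2, 11.5]
wrist_force: [-0.4, -0.7, -0.5]
eef_pos: [580.5, -245.2, 10.9]
wrist_force: [-0.1, -0.2, -0.7]
```

```bash
(python3 -m jog '[{"grip":0,"tx":0.015,"ty":0,"tz":0,"turn":0},{"grip":0,"tx":0.015,"ty":0,"tz":0,"turn":0}]';python3 -m jog '[{"grip":0,"tx":0.015,"ty":0,"tz":0,"turn":0},{"grip":0,"tx":0.015,"ty":0,"tz":0,"turn":0}]';python3 -m jog '[{"grip":0,"tx":0.015,"ty":0,"tz":0,"turn":0},{"grip":0,"tx":0.015,"ty":0,"tz":0,"turn":0}]';python3 -m jog '[{"grip":0,"tx":0.015,"ty":0,"tz":0,"turn":0},{"grip":0,"tx":0.015,"ty":0,"tz":0,"turn":0}]' ;python3 -m jog '[{"grip":0,"tx":0.015,"ty":0,"tz":0,"turn":0},{"grip":0,"tx":0.015,"ty":0,"tz":0,"turn":0}]')| grep -E "eef_pos|force"
```

```text
eef_pos: [580.5, -245.2, 10.3]
wrist_force: [-0.5, 0.8, -0.2]
eef_pos: [580.5, -245.2, 10.1]
wrist_force: [-1.6, 0.3, 2.0]
eef_pos: [580.6, -245.2, 10.0]
wrist_force: [-3.5, 1.0, 8.7]
eef_pos: [580.6, -245.3, 9.8]
wrist_force: [-6.9, 3.2, 13.7]
eef_pos: [580.6, -245.3, 9.7]
wrist_force: [-8.5, 3.7, 17.4]
```

Contact on the front right ear is at TCP z≈10.15 and it is firm, moving about 0.45 mm under 17 N, so the tips are about 29.5 mm above the TCP. Next is the rear right ear.

```bash
python3 -m jog '[{"grip":0,"tx":-1,"ty":0,"tz":0,"turn":0},{"grip":0,"tx":-1,"ty":0,"tz":0,"turn":0},{"grip":0,"tx":-1,"ty":0,"tz":0,"turn":0}]'|grep pos
python3 - <<'E'
from h import *
go([680.1,-238.2,12],np.radians(3.8));go([648,187,12],np.radians(3.8))
E
```

```text
eef_pos: [581.7, -245.7, 50.2]
at [ 581.7 -245.7   50.2] jawyaw 3.5 j [-0.46  0.6   1.4   0.    1.14 -0.52] go {'tx': np.float64(0.962), 'ty': np.float64(0.038), 'tz': np.float64(2.465), 'turn': -0.046}
at [ 581.7 -245.7   50.2] jawyaw 3.5 j [-0.46  0.6   1.4   0.    1.14 -0.52] go {'tx': np.float64(0.941), 'ty': np.float64(10.697), 'tz': np.float64(2.317), 'turn': -0.046}
```

```bash
python3 -m jog '[{"grip":0,"tx":0,"ty":0.04,"tz":1,"turn":0},{"grip":0,"tx":0,"ty":0.04,"tz":2,"turn":0},{"grip":0,"tx":0,"ty":0.04,"tz":2.47,"turn":0},{"grip":0,"tx":0.5,"ty":0.04,"tz":2.47,"turn":0},{"grip":0,"tx":0.9,"ty":0.04,"tz":2.47,"turn":0},{"grip":0,"tx":0.92,"ty":0.04,"tz":2.47,"turn":0},{"grip":0,"tx":0.92,"ty":0.04,"tz":2.47,"turn":0},{"grip":0,"tx":0.92,"ty":0.04,"tz":2.47,"turn":0}]' | grep -E "eef_pos|force"; (python3 -m jog '[{"grip":0,"tx":0.02,"ty":0,"tz":0,"turn":0},{"grip":0,"tx":0.02,"ty":0,"tz":0,"turn":0}]';python3 -m jog '[{"grip":0,"tx":0.015,"ty":0,"tz":0,"turn":0},{"grip":0,"tx":0.015,"ty":0,"tz":0,"turn":0}]';python3 -m jog '[{"grip":0,"tx":0.015,"ty":0,"tz":0,"turn":0},{"grip":0,"tx":0.015,"ty":0,"tz":0,"turn":0}]';python3 -m jog '[{"grip":0,"tx":0.015,"ty":0,"tz":0,"turn":0},{"grip":0,"tx":0.015,"ty":0,"tz":0,"turn":0}]' ;python3 -m jog '[{"grip":0,"tx":0.015,"ty":0,"tz":0,"turn":0},{"grip":0,"tx":0.015,"ty":0,"tz":0,"turn":0}]')| grep -E "eef_pos|force"
```

```text
eef_pos: [679.2, -237.2, 10.7]
wrist_force: [1.0, 1.8, 2.1]
eef_pos: [679.2, -237.3, 10.6]
wrist_force: [0.5, 1.9, 5.9]
eef_pos: [679.3, -237.3, 10.4]
wrist_force: [-1.0, 3.3, 8.7]
eef_pos: [679.3, -237.3, 10.3]
wrist_force: [-2.8, 2.2, 11.8]
eef_pos: [679.4, -237.3, 10.2]
wrist_force: [-4.6, 4.3, 16.7]
eef_pos: [679.4, -237.3, 10.1]
wrist_force: [-6.3, 6.0, 18.8]
```

```bash
python3 -m jog '[{"grip":0,"tx":-1,"ty":0,"tz":0,"turn":0},{"grip":0,"tx":-1.8,"ty":0,"tz":0,"turn":0},{"grip":0,"tx":-1.8,"ty":0,"tz":0,"turn":0},{"grip":0,"tx":-1.8,"ty":0,"tz":0,"turn":0}]'|grep pos
python3 - <<'E'
from h import *
go([651.7,184.8,12.5],np.radians(3.8))
E
```

```text
eef_pos: [679.5, -237.9, 81.5]
at [ 679.5 -237.9   81.5] jawyaw 3.5 j [-0.39  0.76  1.05 -0.    1.33 -0.45] go {'tx': np.float64(1.71), 'ty': np.float64(10.592), 'tz': np.float64(-0.051), 'turn': -0.048}
```

```bash
python3 -m jog '[{"grip":0,"tx":0,"ty":10.59,"tz":-0.05,"turn":0},{"grip":0,"tx":0,"ty":10.59,"tz":-0.05,"turn":0},{"grip":0,"tx":0,"ty":10.59,"tz":-0.05,"turn":0},{"grip":0,"tx":0,"ty":10.59,"tz":-0.05,"turn":0},{"grip":0,"tx":0,"ty":10.59,"tz":-0.05,"turn":0},{"grip":0,"tx":0,"ty":10.59,"tz":-0.05,"turn":0},{"grip":0,"tx":0,"ty":10.59,"tz":-0.05,"turn":0},{"grip":0,"tx":0,"ty":10.59,"tz":-0.05,"turn":0},{"grip":0,"tx":0,"ty":10.59,"tz":-0.05,"turn":0},{"grip":0,"tx":0,"ty":10.59,"tz":-0.05,"turn":0},{"grip":0,"tx":0,"ty":10.59,"tz":-0.05,"turn":0},{"grip":0,"tx":0,"ty":10.59,"tz":-0.05,"turn":0}]' | grep -E "eef_pos|force"; python3 -m jog '[{"grip":0,"tx":0,"ty":0,"tz":0,"turn":0},{"grip":0,"tx":0,"ty":0,"tz":0,"turn":0},{"grip":0,"tx":0,"ty":0,"tz":0,"turn":0}]' | grep -E "eef_pos|force"
python3 - <<'E'
from h import *
go([651.7,184.8,12.5],np.radians(3.8))
c=cam('wrist'); cv2.imwrite('pics/w9.png',c['image'][:,:,::-1])
im=c['image'].astype(int)
print([np.round(proj(c,q),1) for q in ([651.7,184.8,40],[552.4,218,84])])
E
```

```text
eef_pos: [649.6, 187.5, 77.9]
wrist_force: [0.6, -0.0, -0.1]
eef_pos: [651.2, 183.3, 79.6]
wrist_force: [0.1, -0.6, 0.1]
at [651.2 183.3  79.6] jawyaw 3.4 j [ 0.22  0.67  1.22 -0.    1.26  0.16] go {'tx': np.float64(1.677), 'ty': np.float64(0.037), 'tz': np.float64(0.016), 'turn': -0.066}
[array([258. , 202.5]), array([126.6, 166.2])]
```

```bash
python3 -m jog '[{"grip":0,"tx":0.8,"ty":0.03,"tz":0.02,"turn":0},{"grip":0,"tx":1.5,"ty":0.03,"tz":0.02,"turn":0},{"grip":0,"tx":1.67,"ty":0.03,"tz":0.02,"turn":0},{"grip":0,"tx":1.67,"ty":0.03,"tz":0.02,"turn":0},{"grip":0,"tx":1.67,"ty":0.03,"tz":0.02,"turn":0}]' | grep -E "eef_pos|force"; (python3 -m jog '[{"grip":0,"tx":0.02,"ty":0,"tz":0,"turn":0},{"grip":0,"tx":0.02,"ty":0,"tz":0,"turn":0}]';python3 -m jog '[{"grip":0,"tx":0.015,"ty":0,"tz":0,"turn":0},{"grip":0,"tx":0.015,"ty":0,"tz":0,"turn":0}]';python3 -m jog '[{"grip":0,"tx":0.015,"ty":0,"tz":0,"turn":0},{"grip":0,"tx":0.015,"ty":0,"tz":0,"turn":0}]';python3 -m jog '[{"grip":0,"tx":0.015,"ty":0,"tz":0,"turn":0},{"grip":0,"tx":0.015,"ty":0,"tz":0,"turn":0}]' ;python3 -m jog '[{"grip":0,"tx":0.015,"ty":0,"tz":0,"turn":0},{"grip":0,"tx":0.015,"ty":0,"tz":0,"turn":0}]')| grep -E "eef_pos|force"
```

```text
eef_pos: [652.0, 185.6, 13.6]
wrist_force: [-0.1, -0.1, 0.2]
eef_pos: [652.0, 186.1, 13.0]
wrist_force: [-0.9, 1.0, 0.6]
eef_pos: [651.8, 186.4, 12.0]
wrist_force: [-0.2, -0.9, -0.7]
eef_pos: [651.7, 186.4, 11.2]
wrist_force: [-0.0, 0.7, 0.1]
eef_pos: [651.8, 186.5, 10.9]
wrist_force: [-1.2, -0.9, 3.3]
eef_pos: [651.9, 186.5, 10.8]
wrist_force: [-3.8, -0.2, 6.7]
```

```bash
python3 -m jog '[{"grip":0,"tx":-0.9,"ty":0,"tz":0,"turn":0},{"grip":0,"tx":-0.9,"ty":0,"tz":-1,"turn":0},{"grip":0,"tx":-0.9,"ty":-0.05,"tz":-2,"turn":0},{"grip":0,"tx":-0.9,"ty":-0.05,"tz":-2.5,"turn":0},{"grip":0,"tx":-0.9,"ty":-0.05,"tz":-2.5,"turn":0},{"grip":0,"tx":-0.5,"ty":-0.05,"tz":-2.5,"turn":0},{"grip":0,"tx":-0.1,"ty":-0.05,"tz":-2.5,"turn":0},{"grip":0,"tx":0,"ty":-0.05,"tz":-2.5,"turn":0},{"grip":0,"tx":0,"ty":-0.05,"tz":-2.5,"turn":0}]' | grep -E "eef_pos|force"; (python3 -m jog '[{"grip":0,"tx":0.01,"ty":0,"tz":0,"turn":0},{"grip":0,"tx":0.01,"ty":0,"tz":0,"turn":0}]';python3 -m jog '[{"grip":0,"tx":0.015,"ty":0,"tz":0,"turn":0},{"grip":0,"tx":0.015,"ty":0,"tz":0,"turn":0}]';python3 -m jog '[{"grip":0,"tx":0.015,"ty":0,"tz":0,"turn":0},{"grip":0,"tx":0.015,"ty":0,"tz":0,"turn":0}]';python3 -m jog '[{"grip":0,"tx":0.015,"ty":0,"tz":0,"turn":0},{"grip":0,"tx":0.015,"ty":0,"tz":0,"turn":0}]' ;python3 -m jog '[{"grip":0,"tx":0.015,"ty":0,"tz":0,"turn":0},{"grip":0,"tx":0.015,"ty":0,"tz":0,"turn":0}]')| grep -E "eef_pos|force"
```

```text
eef_pos: [552.3, 178.3, 10.4]
wrist_force: [-1.6, -0.9, 3.6]
eef_pos: [552.5, 178.4, 10.3]
wrist_force: [-4.6, -0.7, 8.2]
eef_pos: [552.5, 178.4, 10.1]
wrist_force: [-7.8, -0.9, 12.7]
eef_pos: [552.5, 178.4, 10.0]
wrist_force: [-9.0, -2.4, 17.7]
eef_pos: [552.5, 178.4, 9.8]
wrist_force: [-12.6, -2.7, 23.0]
eef_pos: [552.5, 178.4, 9.6]
wrist_force: [-15.0, -4.3, 28.8]
```

Contact heights (TCP z) are FL 10.5, FR 10.15, BL 11.0 and BR 10.78. All four corners are about 30 N/mm stiff, so it no longer rocks. The fit gives FL about 0.25 mm short and FR about 0.9 mm short, so I trim the left knob by +3 units and then the right by +10.5.

```bash
python3 -m jog '[{"grip":0,"tx":-1,"ty":0,"tz":0,"turn":0},{"grip":0,"tx":-2,"ty":0,"tz":0,"turn":0},{"grip":0.68,"tx":-2.3,"ty":0.9,"tz":0,"turn":0},{"grip":0.68,"tx":-2.3,"ty":0.9,"tz":0,"turn":0},{"grip":0.68,"tx":-2.3,"ty":0.9,"tz":0,"turn":0},{"grip":0.68,"tx":-2.3,"ty":0.9,"tz":0,"turn":0},{"grip":0.68,"tx":-2.3,"ty":0.9,"tz":0,"turn":0}]'
python3 - <<'E'
from h import *
go([549.4,216.1,35],np.radians(3.8))
c=cam('wrist')
im=c['image'].astype(int); u,v=map(int,proj(c,[549.4,216.1,80])); m=(im.max(2)<45).astype(np.uint8);k=np.zeros_like(m);k[v-32:v+33,u-32:u+33]=1;m*=k
n,l,st,ce=cv2.connectedComponentsWithStats(m); i=1+st[1:,4].argmax(); print(u,v,st[i],ce[i],plane(c,ce[i][0],ce[i][1],80))
E
```

```text
clock: 25.97
eef_pos: [549.6, 213.5, 98.1]
eef_rot: [-2.845, 1.569, -2.784]
wrist_force: [-0.3, -0.9, 0.4]
finger_gap: 30.6
at [549.6 213.5  98.1] jawyaw 3.5 j [ 0.31  0.46  1.49 -0.    1.19  0.25] go {'tx': np.float64(1.578), 'ty': np.float64(0.066), 'tz': np.float64(0.003), 'turn': -0.05}
257 207 [ 232  180   55   60 1680] [258.7547619  207.94107143] [550.4929558  216.20116482  80.        ]
```

```bash
python3 -m jog '[{"grip":0.68,"tx":0,"ty":0.07,"tz":0.02,"turn":0},{"grip":0.68,"tx":0,"ty":0.07,"tz":0.02,"turn":0},{"grip":0.68,"tx":0,"ty":0.07,"tz":0.02,"turn":0},{"grip":0.68,"tx":0,"ty":0.07,"tz":0.02,"turn":0},{"grip":0.68,"tx":0,"ty":0.07,"tz":0.02,"turn":0},{"grip":0.68,"tx":0.6,"ty":0.07,"tz":0.02,"turn":0},{"grip":0.68,"tx":1.2,"ty":0.07,"tz":0.02,"turn":0},{"grip":0.68,"tx":1.57,"ty":0.07,"tz":0.02,"turn":0},{"grip":0.68,"tx":1.57,"ty":0.07,"tz":0.02,"turn":0},{"grip":0.68,"tx":1.57,"ty":0.07,"tz":0.02,"turn":0}]' 15;python3 -m jog '[{"grip":0.38,"tx":0,"ty":0,"tz":0,"turn":0},{"grip":0.38,"tx":0,"ty":0,"tz":0,"turn":0},{"grip":0.38,"tx":0,"ty":0,"tz":0,"turn":0},{"grip":0.38,"tx":0,"ty":0,"tz":0,"turn":0},{"grip":0.38,"tx":0,"ty":0,"tz":0,"turn":0},{"grip":0.38,"tx":0,"ty":0,"tz":0,"turn":0},{"grip":0.38,"tx":0,"ty":0,"tz":0,"turn":0},{"grip":0.38,"tx":0,"ty":0,"tz":0,"turn":0}]' 15;python3 -m jog '[{"grip":0.38,"tx":0,"ty":0,"tz":0,"turn":0.7},{"grip":0.38,"tx":0,"ty":0,"tz":0,"turn":1.4},{"grip":0.38,"tx":0,"ty":0,"tz":0,"turn":2.1},{"grip":0.38,"tx":0,"ty":0,"tz":0,"turn":3},{"grip":0.38,"tx":0,"ty":0,"tz":0,"turn":3},{"grip":0.38,"tx":0,"ty":0,"tz":0,"turn":3}]' 15
```

```text
clock: 26.85
eef_pos: [550.3, 217.0, 36.4]
eef_rot: [-2.881, 1.57, -2.819]
wrist_force: [-1.5, -0.3, 0.8]
finger_gap: 64.1
clock: 27.52
eef_pos: [550.6, 217.2, 37.1]
eef_rot: [0.382, 1.57, 0.444]
wrist_force: [-3.2, -0.5, 6.6]
finger_gap: 39.7
clock: 28.02
eef_pos: [551.1, 217.1, 37.0]
eef_rot: [0.453, 1.569, 0.203]
wrist_force: [2.9, -0.2, 4.0]
finger_gap: 39.6
```

```bash
python3 -m jog '[{"grip":0.68,"tx":0,"ty":0,"tz":0,"turn":3},{"grip":0.68,"tx":0,"ty":0,"tz":0,"turn":3},{"grip":0.68,"tx":0,"ty":0,"tz":0,"turn":0},{"grip":0.68,"tx":0,"ty":0,"tz":0,"turn":0},{"grip":0.68,"tx":-0.8,"ty":0,"tz":0,"turn":0},{"grip":0.68,"tx":-1.6,"ty":0,"tz":0,"turn":0},{"grip":0.68,"tx":-1.7,"ty":0,"tz":0,"turn":0},{"grip":0.68,"tx":-1.7,"ty":0,"tz":0,"turn":0}]' | grep -E "pos|gap"
python3 - <<'E'
from h import *
go([582.5,-283,105],np.radians(3.8))
E
```

```text
eef_pos: [551.2, 217.4, 106.2]
finger_gap: 63.8
at [551.2 217.4 106.2] jawyaw -14.3 j [0.31 0.45 1.48 0.   1.21 0.56] go {'tx': np.float64(0.02), 'ty': np.float64(-11.927), 'tz': np.float64(3.854), 'turn': -3.02}
```

```bash
python3 -m jog '[{"grip":0.68,"tx":0,"ty":-11.93,"tz":3.85,"turn":-3},{"grip":0.68,"tx":0,"ty":-11.93,"tz":3.85,"turn":-3},{"grip":0.68,"tx":0,"ty":-11.93,"tz":3.85,"turn":-3},{"grip":0.68,"tx":0,"ty":-11.93,"tz":3.85,"turn":-3},{"grip":0.68,"tx":0,"ty":-11.93,"tz":3.85,"turn":-3},{"grip":0.68,"tx":0,"ty":-11.93,"tz":3.85,"turn":-3},{"grip":0.68,"tx":0,"ty":-11.93,"tz":3.85,"turn":-3},{"grip":0.68,"tx":0,"ty":-11.93,"tz":3.85,"turn":-3},{"grip":0.68,"tx":0,"ty":-11.93,"tz":3.85,"turn":-3},{"grip":0.68,"tx":0,"ty":-11.93,"tz":3.85,"turn":-3},{"grip":0.68,"tx":0,"ty":-11.93,"tz":3.85,"turn":-3},{"grip":0.68,"tx":0,"ty":-11.93,"tz":3.85,"turn":-3}]' | grep pos;  python3 -m jog '[{"grip":0.68,"tx":0,"ty":0,"tz":0,"turn":0},{"grip":0.68,"tx":0,"ty":0,"tz":0,"turn":0},{"grip":0.68,"tx":0,"ty":0,"tz":0,"turn":0}]' | grep pos
python3 - <<'E'
from h import *
go([582.6,-283,35],np.radians(3.8))
c=cam('wrist')
im=c['image'].astype(int); u,v=map(int,proj(c,[582.4,-283,80])); m=(im.max(2)<45).astype(np.uint8);k=np.zeros_like(m);k[v-32:v+33,u-32:u+33]=1;m*=k
n,l,st,ce=cv2.connectedComponentsWithStats(m); i=1+st[1:,4].argmax(); print(u,v,st[i],ce[i],plane(c,ce[i][0],ce[i][1],80))
E
```

```text
eef_pos: [578.9, -278.6, 102.6]
eef_pos: [579.3, -276.2, 102.8]
at [ 579.3 -276.2  102.8] jawyaw 3.6 j [-0.5   0.57  1.32  0.    1.26 -0.56] go {'tx': np.float64(1.695), 'ty': np.float64(-0.178), 'tz': np.float64(0.076), 'turn': -0.037}
260 217 [ 237  190   49   54 1550] [261.44451613 215.19096774] [ 582.85261954 -280.75929316   80.        ]
```

```bash
python3 -m jog '[{"grip":0.68,"tx":0.5,"ty":-0.16,"tz":0.08,"turn":0},{"grip":0.68,"tx":1.2,"ty":-0.16,"tz":0.08,"turn":0},{"grip":0.68,"tx":1.69,"ty":-0.16,"tz":0.08,"turn":0},{"grip":0.68,"tx":1.69,"ty":-0.16,"tz":0.08,"turn":0},{"grip":0.68,"tx":1.69,"ty":-0.16,"tz":0.08,"turn":0}]' 15;python3 -m jog '[{"grip":0.38,"tx":0,"ty":0,"tz":0,"turn":0},{"grip":0.38,"tx":0,"ty":0,"tz":0,"turn":0},{"grip":0.38,"tx":0,"ty":0,"tz":0,"turn":0},{"grip":0.38,"tx":0,"ty":0,"tz":0,"turn":0},{"grip":0.38,"tx":0,"ty":0,"tz":0,"turn":0},{"grip":0.38,"tx":0,"ty":0,"tz":0,"turn":0},{"grip":0.38,"tx":0,"ty":0,"tz":0,"turn":0},{"grip":0.38,"tx":0,"ty":0,"tz":0,"turn":0}]' 15;python3 -m jog '[{"grip":0.38,"tx":0,"ty":0,"tz":0,"turn":1},{"grip":0.38,"tx":0,"ty":0,"tz":0,"turn":2},{"grip":0.38,"tx":0,"ty":0,"tz":0,"turn":3},{"grip":0.38,"tx":0,"ty":0,"tz":0,"turn":4},{"grip":0.38,"tx":0,"ty":0,"tz":0,"turn":5},{"grip":0.38,"tx":0,"ty":0,"tz":0,"turn":6},{"grip":0.38,"tx":0,"ty":0,"tz":0,"turn":7},{"grip":0.38,"tx":0,"ty":0,"tz":0,"turn":8},{"grip":0.38,"tx":0,"ty":0,"tz":0,"turn":9},{"grip":0.38,"tx":0,"ty":0,"tz":0,"turn":10},{"grip":0.38,"tx":0,"ty":0,"tz":0,"turn":10.5},{"grip":0.38,"tx":0,"ty":0,"tz":0,"turn":10.5}]' 15;python3 -m jog '[{"grip":0.68,"tx":0,"ty":0,"tz":0,"turn":0},{"grip":0.68,"tx":0,"ty":0,"tz":0,"turn":0},{"grip":0.68,"tx":0,"ty":0,"tz":0,"turn":0},{"grip":0.68,"tx":0,"ty":0,"tz":0,"turn":0},{"grip":0.68,"tx":-0.8,"ty":0,"tz":0,"turn":0},{"grip":0.4,"tx":-1.4,"ty":0,"tz":0,"turn":-5},{"grip":0,"tx":-1.4,"ty":0,"tz":0,"turn":-10.5},{"grip":0,"tx":-1.4,"ty":0,"tz":0,"turn":-10.5},{"grip":0,"tx":-1.4,"ty":0,"tz":0,"turn":-10.5},{"grip":0,"tx":-1.4,"ty":0,"tz":0,"turn":-10.5},{"grip":0,"tx":-1.4,"ty":0,"tz":0,"turn":-10.5},{"grip":0,"tx":-1.4,"ty":0,"tz":0,"turn":-10.5}]'
python3 - <<'E'
from h import *
go([580.5,-245,12],np.radians(3.8))
E
```

```text
clock: 30.4
eef_pos: [583.3, -281.7, 36.5]
eef_rot: [2.546, 1.569, 2.609]
wrist_force: [-0.7, 0.5, 0.5]
finger_gap: 63.9
clock: 31.07
eef_pos: [583.8, -283.2, 37.6]
eef_rot: [-0.493, 1.57, -0.431]
wrist_force: [-1.0, 1.4, 6.0]
finger_gap: 39.7
clock: 32.07
eef_pos: [584.6, -283.6, 37.5]
eef_rot: [0.593, 1.568, -0.449]
wrist_force: [5.7, -2.6, 1.7]
finger_gap: 39.5
clock: 33.07
eef_pos: [583.3, -283.0, 92.7]
eef_rot: [2.85, 1.57, 2.694]
wrist_force: [0.1, -1.7, -0.1]
finger_gap: 20.6
at [ 583.3 -283.    92.7] jawyaw -9.0 j [-0.51  0.59  1.3  -0.    1.25 -0.35] go {'tx': np.float64(2.017), 'ty': np.float64(0.926), 'tz': np.float64(-0.216), 'turn': -2.131}
```

Both knobs are trimmed, so I re-probe all four ears, starting with FR.

```bash
python3 -m jog '[{"grip":0,"tx":0,"ty":0.93,"tz":-0.22,"turn":-1},{"grip":0,"tx":0,"ty":0.93,"tz":-0.22,"turn":-2.1},{"grip":0,"tx":0,"ty":0.93,"tz":-0.22,"turn":-2.1},{"grip":0,"tx":0,"ty":0.93,"tz":-0.22,"turn":-2.1},{"grip":0,"tx":0.8,"ty":0.93,"tz":-0.22,"turn":-2.1},{"grip":0,"tx":1.6,"ty":0.93,"tz":-0.22,"turn":-2.1},{"grip":0,"tx":2.0,"ty":0.93,"tz":-0.22,"turn":-2.1},{"grip":0,"tx":2.0,"ty":0.93,"tz":-0.22,"turn":-2.1},{"grip":0,"tx":2.0,"ty":0.93,"tz":-0.22,"turn":-2.1}]'|grep -E "pos|force|gap"; (python3 -m jog '[{"grip":0,"tx":0.02,"ty":0,"tz":0,"turn":0},{"grip":0,"tx":0.02,"ty":0,"tz":0,"turn":0},{"grip":0,"tx":0.02,"ty":0,"tz":0,"turn":0}]';python3 -m jog '[{"grip":0,"tx":0.02,"ty":0,"tz":0,"turn":0},{"grip":0,"tx":0.02,"ty":0,"tz":0,"turn":0},{"grip":0,"tx":0.02,"ty":0,"tz":0,"turn":0}]';python3 -m jog '[{"grip":0,"tx":0.015,"ty":0,"tz":0,"turn":0},{"grip":0,"tx":0.015,"ty":0,"tz":0,"turn":0},{"grip":0,"tx":0.015,"ty":0,"tz":0,"turn":0}]';python3 -m jog '[{"grip":0,"tx":0.015,"ty":0,"tz":0,"turn":0},{"grip":0,"tx":0.015,"ty":0,"tz":0,"turn":0},{"grip":0,"tx":0.015,"ty":0,"tz":0,"turn":0}]' )| grep -E "eef_pos|force"
```

```text
eef_pos: [580.7, -245.8, 12.5]
wrist_force: [-0.8, -0.2, -0.8]
finger_gap: 0.7
eef_pos: [580.7, -245.3, 11.9]
wrist_force: [-0.6, -0.5, 0.5]
eef_pos: [580.8, -245.0, 11.2]
wrist_force: [0.1, -0.2, 0.3]
eef_pos: [580.9, -244.9, 10.8]
wrist_force: [-0.5, -0.9, 2.2]
eef_pos: [580.9, -245.0, 10.7]
wrist_force: [-4.2, -0.0, 6.9]
```

```bash
python3 -m jog '[{"grip":0,"tx":-0.9,"ty":0,"tz":0,"turn":0},{"grip":0,"tx":-0.9,"ty":0.03,"tz":1,"turn":0},{"grip":0,"tx":-0.9,"ty":0.03,"tz":2,"turn":0},{"grip":0,"tx":-0.9,"ty":0.03,"tz":2.47,"turn":0},{"grip":0,"tx":-0.9,"ty":0.03,"tz":2.47,"turn":0},{"grip":0,"tx":-0.5,"ty":0.03,"tz":2.47,"turn":0},{"grip":0,"tx":-0.07,"ty":0.03,"tz":2.47,"turn":0},{"grip":0,"tx":-0.07,"ty":0.03,"tz":2.47,"turn":0},{"grip":0,"tx":-0.07,"ty":0.03,"tz":2.47,"turn":0},{"grip":0,"tx":-0.07,"ty":0.03,"tz":2.47,"turn":0}]'|grep -E "pos|force"; (python3 -m jog '[{"grip":0,"tx":0.02,"ty":0,"tz":0,"turn":0},{"grip":0,"tx":0.02,"ty":0,"tz":0,"turn":0},{"grip":0,"tx":0.02,"ty":0,"tz":0,"turn":0}]';python3 -m jog '[{"grip":0,"tx":0.02,"ty":0,"tz":0,"turn":0},{"grip":0,"tx":0.02,"ty":0,"tz":0,"turn":0},{"grip":0,"tx":0.02,"ty":0,"tz":0,"turn":0}]';python3 -m jog '[{"grip":0,"tx":0.015,"ty":0,"tz":0,"turn":0},{"grip":0,"tx":0.015,"ty":0,"tz":0,"turn":0},{"grip":0,"tx":0.015,"ty":0,"tz":0,"turn":0}]' )| grep -E "eef_pos|force"; python3 -m jog '[{"grip":0,"tx":-1,"ty":0,"tz":0,"turn":0},{"grip":0,"tx":-1.8,"ty":0,"tz":0,"turn":0},{"grip":0,"tx":-1.8,"ty":0,"tz":0,"turn":0},{"grip":0,"tx":-1.8,"ty":0,"tz":0,"turn":0}]'|grep pos;python3 - <<'E'
from h import *
go([651.7,184.8,12.5],np.radians(3.8))
E
```

```text
eef_pos: [678.8, -238.2, 12.7]
wrist_force: [-0.4, -0.3, 0.7]
eef_pos: [679.2, -238.1, 12.0]
wrist_force: [-0.5, 0.2, 0.0]
eef_pos: [679.3, -238.1, 11.2]
wrist_force: [0.2, 0.2, -0.1]
eef_pos: [679.5, -238.1, 10.9]
wrist_force: [-0.6, -0.1, 2.4]
eef_pos: [680.3, -238.4, 84.8]
at [ 680.3 -238.4   84.8] jawyaw 3.3 j [-0.39  0.76  1.04  0.    1.33 -0.44] go {'tx': np.float64(1.791), 'ty': np.float64(10.607), 'tz': np.float64(-0.118), 'turn': -0.09}
```

```bash
python3 -m jog '[{"grip":0,"tx":0,"ty":10.65,"tz":-0.12,"turn":0},{"grip":0,"tx":0,"ty":10.65,"tz":-0.12,"turn":0},{"grip":0,"tx":0,"ty":10.65,"tz":-0.12,"turn":0},{"grip":0,"tx":0,"ty":10.65,"tz":-0.12,"turn":0},{"grip":0,"tx":0,"ty":10.65,"tz":-0.12,"turn":0},{"grip":0,"tx":0,"ty":10.65,"tz":-0.12,"turn":0},{"grip":0,"tx":0,"ty":10.65,"tz":-0.12,"turn":0},{"grip":0,"tx":0,"ty":10.65,"tz":-0.12,"turn":0},{"grip":0,"tx":0,"ty":10.65,"tz":-0.12,"turn":0},{"grip":0,"tx":0,"ty":10.65,"tz":-0.12,"turn":0},{"grip":0,"tx":0,"ty":10.65,"tz":-0.12,"turn":0},{"grip":0,"tx":0,"ty":10.65,"tz":-0.12,"turn":0}]' >/dev/null; python3 -m jog '[{"grip":0,"tx":0.7,"ty":0,"tz":0,"turn":0},{"grip":0,"tx":1.5,"ty":0,"tz":0,"turn":0},{"grip":0,"tx":1.75,"ty":0,"tz":0,"turn":0},{"grip":0,"tx":1.75,"ty":0,"tz":0,"turn":0},{"grip":0,"tx":1.75,"ty":0,"tz":0,"turn":0}]'|grep -E "pos|force"; (python3 -m jog '[{"grip":0,"tx":0.02,"ty":0,"tz":0,"turn":0},{"grip":0,"tx":0.02,"ty":0,"tz":0,"turn":0},{"grip":0,"tx":0.02,"ty":0,"tz":0,"turn":0}]';python3 -m jog '[{"grip":0,"tx":0.015,"ty":0,"tz":0,"turn":0},{"grip":0,"tx":0.015,"ty":0,"tz":0,"turn":0},{"grip":0,"tx":0.015,"ty":0,"tz":0,"turn":0}]';python3 -m jog '[{"grip":0,"tx":0.015,"ty":0,"tz":0,"turn":0},{"grip":0,"tx":0.015,"ty":0,"tz":0,"turn":0},{"grip":0,"tx":0.015,"ty":0,"tz":0,"turn":0}]' )| grep -E "eef_pos|force"
```

```text
eef_pos: [650.3, 185.2, 12.2]
wrist_force: [0.3, -0.0, -0.4]
eef_pos: [650.4, 186.3, 11.6]
wrist_force: [0.2, -0.1, -0.8]
eef_pos: [650.3, 186.9, 11.2]
wrist_force: [0.3, 0.0, 0.1]
eef_pos: [650.5, 187.0, 10.9]
wrist_force: [0.1, 0.2, 2.6]
```

```bash
python3 -m jog '[{"grip":0,"tx":-0.9,"ty":0,"tz":0,"turn":0},{"grip":0,"tx":-0.9,"ty":0,"tz":-1,"turn":0},{"grip":0,"tx":-0.9,"ty":-0.08,"tz":-2,"turn":0},{"grip":0,"tx":-0.9,"ty":-0.08,"tz":-2.47,"turn":0},{"grip":0,"tx":-0.9,"ty":-0.08,"tz":-2.47,"turn":0},{"grip":0,"tx":-0.5,"ty":-0.08,"tz":-2.47,"turn":0},{"grip":0,"tx":-0.1,"ty":-0.08,"tz":-2.47,"turn":0},{"grip":0,"tx":-0.07,"ty":-0.08,"tz":-2.47,"turn":0},{"grip":0,"tx":-0.07,"ty":-0.08,"tz":-2.47,"turn":0}]' | grep -E "eef_pos|force"; (python3 -m jog '[{"grip":0,"tx":0.02,"ty":0,"tz":0,"turn":0},{"grip":0,"tx":0.02,"ty":0,"tz":0,"turn":0},{"grip":0,"tx":0.02,"ty":0,"tz":0,"turn":0}]';python3 -m jog '[{"grip":0,"tx":0.015,"ty":0,"tz":0,"turn":0},{"grip":0,"tx":0.015,"ty":0,"tz":0,"turn":0},{"grip":0,"tx":0.015,"ty":0,"tz":0,"turn":0}]';python3 -m jog '[{"grip":0,"tx":0.015,"ty":0,"tz":0,"turn":0},{"grip":0,"tx":0.015,"ty":0,"tz":0,"turn":0},{"grip":0,"tx":0.015,"ty":0,"tz":0,"turn":0}]')| grep -E "eef_pos|force"
```

```text
eef_pos: [551.9, 178.0, 12.9]
wrist_force: [0.8, -0.0, -0.1]
eef_pos: [552.4, 178.3, 13.3]
wrist_force: [-0.9, -0.5, 0.4]
eef_pos: [552.0, 178.1, 12.2]
wrist_force: [-0.1, 0.1, 0.1]
eef_pos: [551.9, 178.1, 11.4]
wrist_force: [-0.4, -0.5, -0.2]
```

```bash
(python3 -m jog '[{"grip":0,"tx":0.01,"ty":0,"tz":0,"turn":0},{"grip":0,"tx":0.01,"ty":0,"tz":0,"turn":0},{"grip":0,"tx":0.01,"ty":0,"tz":0,"turn":0}]';python3 -m jog '[{"grip":0,"tx":0.015,"ty":0,"tz":0,"turn":0},{"grip":0,"tx":0.015,"ty":0,"tz":0,"turn":0},{"grip":0,"tx":0.015,"ty":0,"tz":0,"turn":0}]';python3 -m jog '[{"grip":0,"tx":0.015,"ty":0,"tz":0,"turn":0},{"grip":0,"tx":0.015,"ty":0,"tz":0,"turn":0},{"grip":0,"tx":0.015,"ty":0,"tz":0,"turn":0}]';python3 -m jog '[{"grip":0,"tx":-1,"ty":0,"tz":0,"turn":0},{"grip":0.8,"tx":-2.5,"ty":0,"tz":0,"turn":0},{"grip":0.8,"tx":-3.5,"ty":0,"tz":0,"turn":0},{"grip":0.8,"tx":-3.5,"ty":0,"tz":0,"turn":0},{"grip":0.8,"tx":-3.5,"ty":0,"tz":0,"turn":0}]')| grep -E "eef_pos|force"
python3 - <<'E'
from h import *
a,b=cam('scene'),cam('side')
import pickle; pickle.dump((a,b),open('c1.pkl','wb'))
A=a['image'];B=b['image']
cv2.imwrite('pics/p9.png',np.hstack([cv2.resize(A[120:300,150:450],None,fx=1.5,fy=1.5),cv2.resize(B[115:355,170:340],None,fx=1.125,fy=1.125)])[:, :, ::-1])if 0 else None
go([450,-399,100])
# white-ish can tops by brightness near old positions
for n,P,h in [('a',[450,-399],104),('d',[447,375],68),('e',[427,104],56)]:
    for nm,c in (('scene',a),('side',b)):
        u,v=map(int,proj(c,[*P,h])); r=18
        w=c['image'][max(0,v-r):v+r+8,u-r:u+r].astype(int); m=((w.max(2)>165)&(w.max(2)-w.min(2)<70)).astype(np.uint8)
        k,l,st,ce=cv2.connectedComponentsWithStats(m); i=1+st[1:,4].argmax() if k>1 else 0
        x,y,ww,hh,ar=st[i]; print(n,nm,'pred',u,v,'blob x',x+u-r,x+ww+u-r,'y',y+v-r,y+hh+v-r,ar)
E
```

```text
eef_pos: [551.9, 178.1, 11.0]
wrist_force: [-0.4, -0.5, 0.0]
eef_pos: [552.0, 178.2, 10.7]
wrist_force: [-2.0, -0.8, 4.5]
eef_pos: [552.0, 178.2, 10.6]
wrist_force: [-4.7, -1.0, 10.3]
eef_pos: [553.8, 178.6, 154.6]
wrist_force: [0.3, -0.7, 0.1]
at [551.9 178.1 149.6] jawyaw 3.3 j [ 0.25  0.39  1.47 -0.    1.29  0.19] go {'tx': np.float64(1.238), 'ty': np.float64(-14.26), 'tz': np.float64(-3.363)}
a scene pred 207 134 blob x 201 215 y 132 143 94
a side pred 222 312 blob x 212 234 y 304 338 563
d scene pred 392 247 blob x 385 405 y 235 268 415
d side pred 209 136 blob x 191 227 y 118 162 906
e scene pred 317 202 blob x 308 326 y 198 224 316
e side pred 207 190 blob x 189 225 y 172 216 1402
```

All four ears are now level within about 0.1 mm (10.88, 10.85, 10.97, 10.95) and firm. Now stocking: a, d, e go into pockets 1, 2, 3. First can a.

```bash
python3 -m jog '[{"grip":0.8,"tx":0,"ty":-14.26,"tz":-3.36,"turn":0},{"grip":0.8,"tx":0,"ty":-14.26,"tz":-3.36,"turn":0},{"grip":0.8,"tx":0,"ty":-14.26,"tz":-3.36,"turn":0},{"grip":0.8,"tx":0,"ty":-14.26,"tz":-3.36,"turn":0},{"grip":0.8,"tx":0,"ty":-14.26,"tz":-3.36,"turn":0},{"grip":0.8,"tx":0,"ty":-14.26,"tz":-3.36,"turn":0},{"grip":0.8,"tx":0,"ty":-14.26,"tz":-3.36,"turn":0},{"grip":0.8,"tx":0,"ty":-14.26,"tz":-3.36,"turn":0},{"grip":0.8,"tx":0,"ty":-14.26,"tz":-3.36,"turn":0},{"grip":0.8,"tx":0,"ty":-14.26,"tz":-3.36,"turn":0},{"grip":0.8,"tx":0,"ty":-14.26,"tz":-3.36,"turn":0},{"grip":0.8,"tx":0,"ty":-14.26,"tz":-3.36,"turn":0}]' | grep pos
python3 - <<'E'
from h import *
go([450,-399,140],0)
E
```

```text
eef_pos: [463.7, -315.8, 147.8]
at [ 463.7 -315.8  147.8] jawyaw 3.3 j [-0.66  0.35  1.52  0.    1.27 -0.72] go {'tx': np.float64(0.192), 'ty': np.float64(-2.058), 'tz': np.float64(-0.459), 'turn': 0.542}
```

```bash
python3 -m jog '[{"grip":0.8,"tx":0,"ty":-1,"tz":-0.46,"turn":0.5},{"grip":0.8,"tx":0,"ty":-2.05,"tz":-0.46,"turn":0.5},{"grip":0.8,"tx":0,"ty":-2.05,"tz":-0.46,"turn":0.5},{"grip":0.8,"tx":0,"ty":-2.05,"tz":-0.46,"turn":0.5},{"grip":0.8,"tx":0,"ty":-2.05,"tz":-0.46,"turn":0.5}]' | grep pos
python3 - <<'E'
from h import *
go([450,-399,20],0)
c=cam('wrist'); print([np.round(proj(c,q),1) for q in ([450,-399,104],[477,-399,104],[423,-399,104],[450,-372,104])])
cv2.imwrite('pics/w10.png',c['image'][:,:,::-1])
E
```

```text
eef_pos: [451.0, -396.4, 148.0]
at [ 451.  -396.4  148. ] jawyaw 0.2 j [-0.78  0.44  1.4   0.    1.31 -0.79] go {'tx': np.float64(3.2), 'ty': np.float64(-0.073), 'tz': np.float64(-0.019), 'turn': 0.041}
[array([256.2, 205.8]), array([286.8, 205.9]), array([225.7, 205.6]), array([256.3, 175.5])]
```

View pics/w10.png

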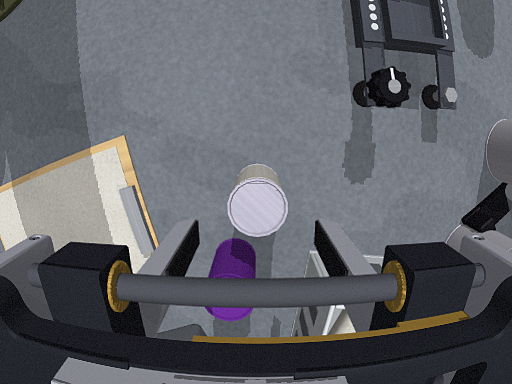

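The can top is at (258,207), close to the predicted (256,206), and the purple look-alike is clear of the fingers. I descend and grip.

```bash
python3 -m jog '[{"grip":0.78,"tx":0.8,"ty":-0.09,"tz":0,"turn":0},{"grip":0.78,"tx":1.6,"ty":-0.09,"tz":0,"turn":0},{"grip":0.78,"tx":2.4,"ty":-0.09,"tz":0,"turn":0},{"grip":0.78,"tx":3.2,"ty":-0.09,"tz":0,"turn":0},{"grip":0.78,"tx":3.2,"ty":-0.09,"tz":0,"turn":0},{"grip":0.78,"tx":3.2,"ty":-0.09,"tz":0,"turn":0},{"grip":0.78,"tx":3.2,"ty":-0.09,"tz":0,"turn":0}]' 20; python3 -m jog '[{"grip":0.5,"tx":0,"ty":0,"tz":0,"turn":0},{"grip":0.5,"tx":0,"ty":0,"tz":0,"turn":0},{"grip":0.5,"tx":0,"ty":0,"tz":0,"turn":0},{"grip":0.5,"tx":0,"ty":0,"tz":0,"turn":0},{"grip":0.5,"tx":0,"ty":0,"tz":0,"turn":0},{"grip":0.5,"tx":0,"ty":0,"tz":0,"turn":0},{"grip":0.5,"tx":0,"ty":0,"tz":0,"turn":0}]' 20;  python3 -m jog '[{"grip":0.5,"tx":-0.4,"ty":0,"tz":0,"turn":0},{"grip":0.5,"tx":-1.2,"ty":0,"tz":0,"turn":0},{"grip":0.5,"tx":-2,"ty":0,"tz":0,"turn":0},{"grip":0.5,"tx":-2.8,"ty":0,"tz":0,"turn":0},{"grip":0.5,"tx":-2.8,"ty":0,"tz":0,"turn":0},{"grip":0.5,"tx":-2.8,"ty":0,"tz":0,"turn":0}]' 20
python3 - <<'E'
from h import *
go([606.5,121.6,140],np.radians(3.8))
E
```

```text
clock: 43.72
eef_pos: [452.5, -400.8, 24.0]
eef_rot: [-0.773, 1.569, -0.768]
wrist_force: [0.7, 0.2, 1.6]
finger_gap: 73.5
clock: 44.3
eef_pos: [451.8, -401.1, 23.0]
eef_rot: [-0.72, 1.569, -0.716]
wrist_force: [-1.8, 1.2, 7.6]
finger_gap: 53.7
clock: 44.8
eef_pos: [451.8, -401.2, 135.2]
eef_rot: [-0.783, 1.568, -0.778]
wrist_force: [-0.5, 0.5, -3.8]
finger_gap: 53.4
at [ 451.8 -401.2  135.2] jawyaw 0.3 j [-0.79  0.45  1.41  0.    1.28 -0.79] go {'tx': np.float64(-0.137), 'ty': np.float64(13.053), 'tz': np.float64(3.926), 'turn': -0.591}
```

```bash
python3 -m jog '[{"grip":0.5,"tx":0,"ty":13.05,"tz":3.93,"turn":-0.6},{"grip":0.5,"tx":0,"ty":13.05,"tz":3.93,"turn":-0.6},{"grip":0.5,"tx":0,"ty":13.05,"tz":3.93,"turn":-0.6},{"grip":0.5,"tx":0,"ty":13.05,"tz":3.93,"turn":-0.6},{"grip":0.5,"tx":0,"ty":13.05,"tz":3.93,"turn":-0.6},{"grip":0.5,"tx":0,"ty":13.05,"tz":3.93,"turn":-0.6},{"grip":0.5,"tx":0,"ty":13.05,"tz":3.93,"turn":-0.6},{"grip":0.5,"tx":0,"ty":13.05,"tz":3.93,"turn":-0.6},{"grip":0.5,"tx":0,"ty":13.05,"tz":3.93,"turn":-0.6},{"grip":0.5,"tx":0,"ty":13.05,"tz":3.93,"turn":-0.6},{"grip":0.5,"tx":0,"ty":13.05,"tz":3.93,"turn":-0.6},{"grip":0.5,"tx":0,"ty":13.05,"tz":3.93,"turn":-0.6}]' |grep pos;python3 - <<'E'
from h import *
go([606.5,121.6,100],np.radians(3.8))
E
```

```text
eef_pos: [592.8, 80.7, 131.8]
at [592.8  80.7 131.8] jawyaw 3.9 j [ 0.07  0.45  1.43 -0.    1.27  0.01] go {'tx': np.float64(0.795), 'ty': np.float64(0.998), 'tz': np.float64(0.414), 'turn': 0.009}
```

```bash
python3 -m jog '[{"grip":0.5,"tx":0,"ty":1,"tz":0.41,"turn":0},{"grip":0.5,"tx":0,"ty":1,"tz":0.41,"turn":0},{"grip":0.5,"tx":0.4,"ty":1,"tz":0.41,"turn":0},{"grip":0.5,"tx":0.6,"ty":1,"tz":0.41,"turn":0},{"grip":0.5,"tx":0.6,"ty":1,"tz":0.41,"turn":0},{"grip":0.5,"tx":0.6,"ty":1,"tz":0.41,"turn":0}]' |grep -E "pos|force";python3 - <<'E'
from h import *
go([606.5,121.6,70],np.radians(3.8))
c=cam('wrist'); im=c['image'].min(2)
p,R,s=tool()
print('knobL',proj(c,[550.2,216.2,80]),'can top',proj(c,[p[0],p[1],p[2]+81]))
k=np.zeros(im.shape,np.uint8);u,v=map(int,proj(c,[550.2,216.2,80]))
v0,u0=max(v-30,0),max(u-30,0); m=(c['image'].max(2)<45).astype(np.uint8);k[v0:v+31,u0:u+31]=1;m*=k
n,l,st,ce=cv2.connectedComponentsWithStats(m)
if n>1:
    i=1+st[1:,4].argmax();print(st[i],ce[i],plane(c,*ce[i],80))
# BL bolt / pips: list white blobs small
n,l,st,ce=cv2.connectedComponentsWithStats((im>200).astype(np.uint8))
for i in range(1,n):
    if 15<st[i][4]<150: print(ce[i].round(1),st[i][4],plane(c,*ce[i],46).round(1))
cv2.imwrite('pics/w11.png',c['image'][:,:,::-1])
E
```

```text
eef_pos: [606.5, 119.1, 108.7]
wrist_force: [0.9, -0.5, -1.9]
at [606.5 119.1 108.7] jawyaw 3.8 j [0.13 0.51 1.39 0.   1.25 0.07] go {'tx': np.float64(0.967), 'ty': np.float64(0.063), 'tz': np.float64(0.007), 'turn': 0.003}
knobL (np.float64(195.09747739622006), np.float64(85.34346438141525)) can top (np.float64(258.6280835739887), np.float64(270.40246493571294))
[ 171   62   55   52 1552] [198.30992268  90.07925258] [553.09716433 212.36016281  80.        ]
[500.8   4.6] 17 [889.2 381.8  46. ]
[510.5   6.4] 21 [909.1 387.1  46. ]
[510.7  32.8] 18 [904.  347.2  46. ]
[193.5  71.1] 55 [540.3 234.   46. ]
[260.3 180.4] 47 [608.1 135.7  46. ]
[205.3 196.7] 56 [557.2 116.8  46. ]
[309.1 196.8] 57 [655.4 123.2  46. ]
[257.4 216.3] 97 [607.7 100.8  46. ]
[269.2 220. ] 33 [619.3  97.9  46. ]
[294.6 233.9] 106 [645.3  85.1  46. ]
[260.  223.2] 40 [610.7  94.1  46. ]
[279.6 229.1] 17 [630.1  89.3  46. ]
[288.3 236.2] 23 [639.4  82.4  46. ]
[307.4 253.6] 25 [660.6  64.6  46. ]
[255.9 310.9] 123 [613.5  -8.4  46. ]
[301.1 318.6] 35 [664.8 -17.1  46. ]
[300.2 326.6] 34 [665.4 -28.9  46. ]
[299.6 333.9] 25 [666.3 -40.2  46. ]
```

Pip midpoint (606.3,120.0) confirms pocket 1. Lowering.

```bash
python3 -m jog '[{"grip":0.5,"tx":0.3,"ty":0.04,"tz":0,"turn":0},{"grip":0.5,"tx":0.6,"ty":0.04,"tz":0,"turn":0},{"grip":0.5,"tx":0.8,"ty":0.04,"tz":0,"turn":0},{"grip":0.5,"tx":0.85,"ty":0.04,"tz":0,"turn":0},{"grip":0.5,"tx":0.85,"ty":0.04,"tz":0,"turn":0},{"grip":0.5,"tx":0.85,"ty":0.04,"tz":0,"turn":0}]' |grep -E "pos|force"; (python3 -m jog '[{"grip":0.5,"tx":0.03,"ty":0,"tz":0,"turn":0},{"grip":0.5,"tx":0.03,"ty":0,"tz":0,"turn":0},{"grip":0.5,"tx":0.03,"ty":0,"tz":0,"turn":0}]';python3 -m jog '[{"grip":0.5,"tx":0.03,"ty":0,"tz":0,"turn":0},{"grip":0.5,"tx":0.03,"ty":0,"tz":0,"turn":0},{"grip":0.5,"tx":0.03,"ty":0,"tz":0,"turn":0}]';python3 -m jog '[{"grip":0.5,"tx":0.03,"ty":0,"tz":0,"turn":0},{"grip":0.5,"tx":0.03,"ty":0,"tz":0,"turn":0},{"grip":0.5,"tx":0.03,"ty":0,"tz":0,"turn":0}]')| grep -E "pos|force"
```

```text
eef_pos: [607.1, 121.2, 75.9]
wrist_force: [0.7, -0.5, -3.0]
eef_pos: [607.1, 121.3, 74.9]
wrist_force: [0.4, 0.1, -3.4]
eef_pos: [607.0, 121.2, 73.4]
wrist_force: [-0.3, 1.0, -2.1]
eef_pos: [607.0, 121.2, 72.2]
wrist_force: [0.1, -0.7, -2.2]
```

```bash
(python3 -m jog '[{"grip":0.5,"tx":0.02,"ty":0,"tz":0,"turn":0},{"grip":0.5,"tx":0.02,"ty":0,"tz":0,"turn":0}]';python3 -m jog '[{"grip":0.5,"tx":0.02,"ty":0,"tz":0,"turn":0},{"grip":0.5,"tx":0.02,"ty":0,"tz":0,"turn":0}]';python3 -m jog '[{"grip":0.5,"tx":0.02,"ty":0,"tz":0,"turn":0},{"grip":0.5,"tx":0.02,"ty":0,"tz":0,"turn":0}]';python3 -m jog '[{"grip":0.5,"tx":0.02,"ty":0,"tz":0,"turn":0},{"grip":0.5,"tx":0.02,"ty":0,"tz":0,"turn":0}]')| grep -E "pos|force"
```

```text
eef_pos: [607.0, 121.2, 71.3]
wrist_force: [0.0, 0.0, -2.9]
eef_pos: [606.9, 121.2, 70.5]
wrist_force: [0.1, 0.7, -2.8]
eef_pos: [606.9, 121.2, 69.7]
wrist_force: [-0.1, -0.1, -2.8]
eef_pos: [607.0, 121.2, 68.9]
wrist_force: [0.1, -0.4, -2.8]
```

```bash
(python3 -m jog '[{"grip":0.5,"tx":0.025,"ty":0,"tz":0,"turn":0},{"grip":0.5,"tx":0.025,"ty":0,"tz":0,"turn":0}]';python3 -m jog '[{"grip":0.5,"tx":0.025,"ty":0,"tz":0,"turn":0},{"grip":0.5,"tx":0.025,"ty":0,"tz":0,"turn":0}]';python3 -m jog '[{"grip":0.5,"tx":0.025,"ty":0,"tz":0,"turn":0},{"grip":0.5,"tx":0.025,"ty":0,"tz":0,"turn":0}]';python3 -m jog '[{"grip":0.5,"tx":0.025,"ty":0,"tz":0,"turn":0},{"grip":0.5,"tx":0.025,"ty":0,"tz":0,"turn":0}]')| grep -E "pos|force"
```

```text
eef_pos: [607.1, 121.3, 68.5]
wrist_force: [-1.9, -0.0, 1.5]
eef_pos: [607.2, 121.3, 68.3]
wrist_force: [-5.3, -1.1, 10.9]
eef_pos: [607.2, 121.4, 68.2]
wrist_force: [-9.1, -0.7, 17.5]
eef_pos: [607.4, 121.4, 68.0]
wrist_force: [-13.7, -0.9, 23.8]
```

Can a touches the pocket floor (68.7 - 23 = 45.7 mm). I relax, release and lift.

```bash
python3 -m jog '[{"grip":0.5,"tx":-0.07,"ty":0,"tz":0,"turn":0},{"grip":0.5,"tx":-0.07,"ty":0,"tz":0,"turn":0},{"grip":0.78,"tx":-0.07,"ty":0,"tz":0,"turn":0},{"grip":0.78,"tx":-0.07,"ty":0,"tz":0,"turn":0},{"grip":0.78,"tx":-0.07,"ty":0,"tz":0,"turn":0},{"grip":0.78,"tx":-0.07,"ty":0,"tz":0,"turn":0},{"grip":0.78,"tx":-0.07,"ty":0,"tz":0,"turn":0},{"grip":0.78,"tx":-1,"ty":0,"tz":0,"turn":0},{"grip":0.78,"tx":-2,"ty":0,"tz":0,"turn":0},{"grip":0.78,"tx":-2.3,"ty":0,"tz":0,"turn":0},{"grip":0.78,"tx":-2.3,"ty":0,"tz":0,"turn":0}]'
python3 - <<'E'
from h import *
go([447,375,140],np.radians(0))
E
```

```text
clock: 49.85
eef_pos: [608.6, 121.5, 161.2]
eef_rot: [0.075, 1.564, 0.143]
wrist_force: [0.7, 1.0, -0.2]
finger_gap: 73.2
at [608.6 121.5 161.2] jawyaw 3.9 j [0.14 0.47 1.33 0.   1.34 0.07] go {'tx': np.float64(0.509), 'ty': np.float64(6.595), 'tz': np.float64(-3.608), 'turn': 0.643}
```

Run:
```python
from h import *
import pickle
a,b=cam('scene'),cam('side')
for c,(x0,x1,y0,y1) in ((a,(340,455,235,295)),(b,(180,250,110,165))):
    im=cv2.cvtColor(c['image'],cv2.COLOR_RGB2HSV); m=((im[...,1]>170)&(im[...,2]>90)&((im[...,0]<8)|(im[...,0]>172))).astype(np.uint8)
    k=np.zeros_like(m);k[y0:y1,x0:x1]=1;m*=k
    n,l,st,ce=cv2.connectedComponentsWithStats(m)
    for i in range(1,n):
        if st[i][4]>40: print(st[i],ce[i],plane(c,ce[i][0],ce[i][1],34).round(0))
```

```text
[423 246  27  33 644] [436.34161491 262.13975155] [377. 464.  34.]
[347 251  24  34 635] [358.26929134 267.56220472] [541. 343.  34.]
[186 120  13  21 214] [191.88785047 129.79439252] [376. 468.  34.]
[228 138  13  20 195] [234.07179487 147.75897436] [539. 337.  34.]
```

```bash
python3 -m jog '[{"grip":0.78,"tx":0,"ty":6.6,"tz":-3.61,"turn":-2.7},{"grip":0.78,"tx":0,"ty":6.6,"tz":-3.61,"turn":-2.7},{"grip":0.78,"tx":0,"ty":6.6,"tz":-3.61,"turn":-2.7},{"grip":0.78,"tx":0,"ty":6.6,"tz":-3.61,"turn":-2.7},{"grip":0.78,"tx":0,"ty":6.6,"tz":-3.61,"turn":-2.7},{"grip":0.78,"tx":0,"ty":6.6,"tz":-3.61,"turn":-2.7},{"grip":0.78,"tx":0.8,"ty":6.6,"tz":-3.61,"turn":-2.7},{"grip":0.78,"tx":1.2,"ty":6.6,"tz":-3.61,"turn":-2.7},{"grip":0.78,"tx":1.2,"ty":6.6,"tz":-3.61,"turn":-2.7},{"grip":0.78,"tx":1.2,"ty":6.6,"tz":-3.61,"turn":-2.7},{"grip":0.78,"tx":1.2,"ty":6.6,"tz":-3.61,"turn":-2.7}]'|grep -E pos
python3 - <<'E'
from h import *
go([447,375,0],np.radians(20))
c=cam('wrist'); im=c['image'].astype(int)
u,v=map(int,proj(c,[447,375,68])); print(u,v)
m=((im.min(2)>150)).astype(np.uint8);k=np.zeros_like(m);k[max(0,v-60):v+50,u-50:u+50]=1;m*=k
n,l,st,ce=cv2.connectedComponentsWithStats(m)
for i in range(1,n):
    if st[i][4]>100: print(st[i],ce[i],plane(c,*ce[i],68).round(1))
cv2.imwrite('pics/w12.png',c['image'][:,:,::-1])
E
```

```text
eef_pos: [445.8, 374.2, 109.2]
at [445.8 374.2 109.2] jawyaw 20.0 j [ 0.64  0.43  1.5  -0.    1.21  0.29] go {'tx': np.float64(2.73), 'ty': np.float64(0.009), 'tz': np.float64(0.037), 'turn': 0.005}
258 203
[ 208  165   53   70 2820] [232.65070922 202.03085106] [425.1 368.4  68. ]
```

View pics/w12.png

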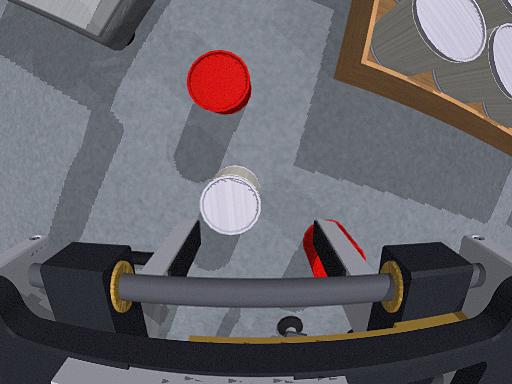

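Can d has been knocked aside and its top is now at (230,205). A red look-alike is near the right finger at (335,250). I recompute both.

Run:
```python
from h import *
c=cam('wrist'); im=c['image']
g=cv2.GaussianBlur(im.min(2),(5,5),0)
m=(im.min(2)>150).astype(np.uint8); k=np.zeros_like(m);k[150:260,190:275]=1
P=plane(c,230.5,205,68); print('d',P, 'r', np.linalg.norm(plane(c,260.5,205,68)-P))
print('red',plane(c,310,250,68),plane(c,362,258,68),plane(c,335,225,68),[np.round(proj(c,[540,340,z])) for z in (0,68)])
go([P[0],P[1],0],np.radians(20))
```

```text
d [424.69296707 365.07674054  68.        ] r 26.223110057119133
red [507.47504735 348.95106775  68.        ] [560.65992962 357.14730303  68.        ] [519.86540674 379.25838288  68.        ] [array([322., 241.]), array([336., 268.])]
at [446.4 374.1 110. ] jawyaw 20.0 j [ 0.63  0.43  1.5  -0.    1.21  0.29] go {'tx': np.float64(2.75), 'ty': np.float64(-0.029), 'tz': np.float64(-0.591), 'turn': -0.006}
```

```bash
python3 -m jog '[{"grip":0.78,"tx":0,"ty":-0.03,"tz":-0.58,"turn":0},{"grip":0.78,"tx":0.5,"ty":-0.03,"tz":-0.58,"turn":0},{"grip":0.78,"tx":1.3,"ty":-0.03,"tz":-0.58,"turn":0},{"grip":0.78,"tx":2.1,"ty":-0.03,"tz":-0.58,"turn":0},{"grip":0.78,"tx":2.75,"ty":-0.03,"tz":-0.58,"turn":0},{"grip":0.78,"tx":2.75,"ty":-0.03,"tz":-0.58,"turn":0},{"grip":0.78,"tx":2.75,"ty":-0.03,"tz":-0.58,"turn":0},{"grip":0.78,"tx":2.75,"ty":-0.03,"tz":-0.58,"turn":0}]' 20; python3 -m jog '[{"grip":0.5,"tx":0,"ty":0,"tz":0,"turn":0},{"grip":0.5,"tx":0,"ty":0,"tz":0,"turn":0},{"grip":0.5,"tx":0,"ty":0,"tz":0,"turn":0},{"grip":0.5,"tx":0,"ty":0,"tz":0,"turn":0},{"grip":0.5,"tx":0,"ty":0,"tz":0,"turn":0},{"grip":0.5,"tx":0,"ty":0,"tz":0,"turn":0},{"grip":0.5,"tx":0,"ty":0,"tz":0,"turn":0}]' 20;  python3 -m jog '[{"grip":0.5,"tx":-0.4,"ty":0,"tz":0,"turn":0},{"grip":0.5,"tx":-1.2,"ty":0,"tz":0,"turn":0},{"grip":0.5,"tx":-2,"ty":0,"tz":0,"turn":0},{"grip":0.5,"tx":-3,"ty":0,"tz":0,"turn":0},{"grip":0.5,"tx":-4,"ty":0,"tz":0,"turn":0},{"grip":0.5,"tx":-4.8,"ty":0,"tz":0,"turn":0},{"grip":0.5,"tx":-4.8,"ty":0,"tz":0,"turn":0},{"grip":0.5,"tx":-4.8,"ty":0,"tz":0,"turn":0}]' 20
python3 - <<'E'
from h import *
go([611.4,45,190],np.radians(3.8))
E
```

```text
clock: 51.63
eef_pos: [425.1, 366.2, 1.2]
eef_rot: [0.297, 1.568, 0.646]
wrist_force: [-0.4, -0.5, 0.4]
finger_gap: 73.5
clock: 52.22
eef_pos: [424.2, 366.1, 0.0]
eef_rot: [0.25, 1.57, 0.6]
wrist_force: [-0.5, -1.0, 6.9]
finger_gap: 53.7
clock: 52.88
eef_pos: [424.1, 366.1, 192.3]
eef_rot: [0.287, 1.568, 0.637]
wrist_force: [0.6, 0.2, -2.6]
finger_gap: 53.5
at [424.1 366.1 192.3] jawyaw 20.1 j [ 0.65  0.31  1.47 -0.    1.36  0.3 ] go {'tx': np.float64(0.055), 'ty': np.float64(-9.147), 'tz': np.float64(1.644), 'turn': 2.71}
```

```bash
python3 -m jog '[{"grip":0.5,"tx":0,"ty":-9.15,"tz":1.64,"turn":2.7},{"grip":0.5,"tx":0,"ty":-9.15,"tz":1.64,"turn":2.7},{"grip":0.5,"tx":0,"ty":-9.15,"tz":1.64,"turn":2.7},{"grip":0.5,"tx":0,"ty":-9.15,"tz":1.64,"turn":2.7},{"grip":0.5,"tx":0,"ty":-9.15,"tz":1.64,"turn":2.7},{"grip":0.5,"tx":0,"ty":-9.15,"tz":1.64,"turn":2.7},{"grip":0.5,"tx":0,"ty":-9.15,"tz":1.64,"turn":2.7},{"grip":0.5,"tx":0,"ty":-9.15,"tz":1.64,"turn":2.7},{"grip":0.5,"tx":0,"ty":-9.15,"tz":1.64,"turn":2.7},{"grip":0.5,"tx":0,"ty":-9.15,"tz":1.64,"turn":2.7},{"grip":0.5,"tx":0,"ty":-9.15,"tz":1.64,"turn":2.7},{"grip":0.5,"tx":0,"ty":-9.15,"tz":1.64,"turn":2.7}]' |grep pos;python3 - <<'E'
from h import *
go([611.4,45,90],np.radians(3.8))
c=cam('wrist'); im=c['image'].min(2)
n,l,st,ce=cv2.connectedComponentsWithStats((im>200).astype(np.uint8))
for i in range(1,n):
    if 10<st[i][4]<150:
        P=plane(c,*ce[i],46); 
        if 530<P[0]<690 and -60<P[1]<160: print(ce[i].round(1),st[i][4],P.round(1))
E
```

```text
eef_pos: [610.2, 44.8, 189.2]
at [610.2  44.8 189.2] jawyaw 3.8 j [ 0.01  0.43  1.31  0.    1.4  -0.05] go {'tx': np.float64(2.48), 'ty': np.float64(0.003), 'tz': np.float64(0.037), 'turn': 0.007}
[216.8 118.9] 37 [557.6 117.1  46. ]
[300.2 119.1] 37 [655.5 123.5  46. ]
[217.5 177.5] 32 [561.9  46.9  46. ]
[299.1 177.5] 37 [660.2  53.5  46. ]
[217.9 187.1] 35 [562.8  35.   46. ]
[298.8 187.3] 36 [661.   41.4  46. ]
[258.1 187.7] 44 [611.7  37.5  46. ]
[263.8 210.9] 63 [620.7   8.9  46. ]
[231.1 215.4] 17 [5.805e+02 3.000e-01 4.600e+01]
[252.8 213.8] 30 [607.3   4.3  46. ]
[265.8 214.7] 15 [623.4   4.2  46. ]
[253.9 221. ] 52 [609.3  -5.1  46. ]
[224.9 223.5] 17 [573.3 -10.9  46. ]
[291.8 227. ] 12 [657.3 -10.   46. ]
[225.8 229.1] 12 [574.6 -18.3  46. ]
[209.9 253.6] 116 [554.9 -54.1  46. ]
[256.5 238.3] 13 [614.1 -28.   46. ]
[217.6 242.4] 17 [564.7 -37.2  46. ]
[304.9 250. ] 26 [677.9 -40.6  46. ]
[257.7 245.1] 19 [616.2 -37.2  46. ]
```

```bash
python3 -m jog '[{"grip":0.5,"tx":0.6,"ty":0,"tz":0.03,"turn":0},{"grip":0.5,"tx":1.3,"ty":0,"tz":0.03,"turn":0},{"grip":0.5,"tx":2,"ty":0,"tz":0.03,"turn":0},{"grip":0.5,"tx":2.6,"ty":0,"tz":0.03,"turn":0},{"grip":0.5,"tx":3,"ty":0,"tz":0.03,"turn":0},{"grip":0.5,"tx":3.4,"ty":0,"tz":0.03,"turn":0},{"grip":0.5,"tx":3.45,"ty":0,"tz":0.03,"turn":0},{"grip":0.5,"tx":3.45,"ty":0,"tz":0.03,"turn":0},{"grip":0.5,"tx":3.45,"ty":0,"tz":0.03,"turn":0}]' |grep -E "pos|force"; (python3 -m jog '[{"grip":0.5,"tx":0.03,"ty":0,"tz":0,"turn":0},{"grip":0.5,"tx":0.03,"ty":0,"tz":0,"turn":0},{"grip":0.5,"tx":0.03,"ty":0,"tz":0,"turn":0}]';python3 -m jog '[{"grip":0.5,"tx":0.03,"ty":0,"tz":0,"turn":0},{"grip":0.5,"tx":0.03,"ty":0,"tz":0,"turn":0},{"grip":0.5,"tx":0.03,"ty":0,"tz":0,"turn":0}]';python3 -m jog '[{"grip":0.5,"tx":0.03,"ty":0,"tz":0,"turn":0},{"grip":0.5,"tx":0.03,"ty":0,"tz":0,"turn":0},{"grip":0.5,"tx":0.03,"ty":0,"tz":0,"turn":0}]')| grep -E "pos|force"
```

```text
eef_pos: [612.3, 45.3, 54.0]
wrist_force: [0.2, -0.8, -2.1]
eef_pos: [612.4, 44.7, 52.5]
wrist_force: [-1.0, -0.1, -2.1]
eef_pos: [612.1, 44.6, 50.6]
wrist_force: [-0.4, 1.1, -0.9]
eef_pos: [612.1, 44.6, 49.3]
wrist_force: [0.1, 0.3, -1.1]
```

```bash
(python3 -m jog '[{"grip":0.5,"tx":0.03,"ty":0,"tz":0,"turn":0},{"grip":0.5,"tx":0.03,"ty":0,"tz":0,"turn":0},{"grip":0.5,"tx":0.03,"ty":0,"tz":0,"turn":0}]';python3 -m jog '[{"grip":0.5,"tx":0.03,"ty":0,"tz":0,"turn":0},{"grip":0.5,"tx":0.03,"ty":0,"tz":0,"turn":0},{"grip":0.5,"tx":0.03,"ty":0,"tz":0,"turn":0}]';python3 -m jog '[{"grip":0.5,"tx":0.025,"ty":0,"tz":0,"turn":0},{"grip":0.5,"tx":0.025,"ty":0,"tz":0,"turn":0},{"grip":0.5,"tx":0.025,"ty":0,"tz":0,"turn":0}]';python3 -m jog '[{"grip":0.5,"tx":0.02,"ty":0,"tz":0,"turn":0},{"grip":0.5,"tx":0.02,"ty":0,"tz":0,"turn":0},{"grip":0.5,"tx":0.02,"ty":0,"tz":0,"turn":0}]')| grep -E "pos|force"
```

```text
eef_pos: [612.1, 44.6, 48.2]
wrist_force: [0.2, -0.0, -2.0]
eef_pos: [612.1, 44.6, 47.0]
wrist_force: [0.4, -0.4, -1.9]
eef_pos: [612.1, 44.6, 46.0]
wrist_force: [-0.8, 0.5, -2.5]
eef_pos: [612.2, 44.6, 45.5]
wrist_force: [-1.3, -0.4, 2.4]
```

```bash
python3 -m jog '[{"grip":0.5,"tx":-0.01,"ty":0,"tz":0,"turn":0},{"grip":0.78,"tx":-0.01,"ty":0,"tz":0,"turn":0},{"grip":0.78,"tx":-0.01,"ty":0,"tz":0,"turn":0},{"grip":0.78,"tx":-0.01,"ty":0,"tz":0,"turn":0},{"grip":0.78,"tx":-0.01,"ty":0,"tz":0,"turn":0},{"grip":0.78,"tx":-0.01,"ty":0,"tz":0,"turn":0},{"grip":0.78,"tx":-0.8,"ty":0,"tz":0,"turn":0},{"grip":0.78,"tx":-1.8,"ty":0,"tz":0,"turn":0},{"grip":0.78,"tx":-2.2,"ty":0,"tz":0,"turn":0},{"grip":0.78,"tx":-2.2,"ty":0,"tz":0,"turn":0}]'
python3 - <<'E'
from h import *
go([427,104,110],np.radians(3.8))
E
```

```text
clock: 57.27
eef_pos: [614.0, 44.7, 138.0]
eef_rot: [-0.051, 1.564, 0.016]
wrist_force: [-0.6, -0.7, 0.3]
finger_gap: 73.3
at [614.   44.7 138. ] jawyaw 3.9 j [ 0.01  0.47  1.37  0.    1.29 -0.05] go {'tx': np.float64(0.667), 'ty': np.float64(1.795), 'tz': np.float64(-4.57), 'turn': 0.01}
```

```bash
python3 -m jog '[{"grip":0.78,"tx":0,"ty":0.3,"tz":-1,"turn":0},{"grip":0.78,"tx":0,"ty":0.8,"tz":-2,"turn":0},{"grip":0.78,"tx":0,"ty":1.8,"tz":-3,"turn":0},{"grip":0.78,"tx":0,"ty":1.8,"tz":-4,"turn":0},{"grip":0.78,"tx":0.4,"ty":1.8,"tz":-4.57,"turn":0},{"grip":0.78,"tx":0.7,"ty":1.8,"tz":-4.57,"turn":0},{"grip":0.78,"tx":0.7,"ty":1.8,"tz":-4.57,"turn":0},{"grip":0.78,"tx":0.7,"ty":1.8,"tz":-4.57,"turn":0},{"grip":0.78,"tx":0.7,"ty":1.8,"tz":-4.57,"turn":0}]'|grep pos
python3 - <<'E'
from h import *
c=cam('wrist'); im=c['image'].astype(int)
u,v=map(int,proj(c,[427,104,56])); print(u,v)
m=((im.min(2)>150)).astype(np.uint8);k=np.zeros_like(m);k[max(0,v-80):v+60,u-60:u+60]=1;m*=k
n,l,st,ce=cv2.connectedComponentsWithStats(m)
for i in range(1,n):
    if st[i][4]>200: print(st[i],ce[i],plane(c,*ce[i],56).round(1))
cs,_=cv2.findContours(m,0,2); q=max(cs,key=cv2.contourArea); print(cv2.minEnclosingCircle(q))
h=cv2.HoughCircles(cv2.GaussianBlur(c['image'][...,1],(3,3),0),cv2.HOUGH_GRADIENT,1,40,param1=120,param2=20,minRadius=22,maxRadius=36)
for x,y,r in h[0]:
    P=plane(c,x,y,56); print('hough',x,y,r,P.round(1),np.linalg.norm(plane(c,x+r,y,56)-P).round(1))
cv2.imwrite('pics/w13.png',c['image'][:,:,::-1])
go([427,104,0],np.radians(3.8))
E
```

```text
eef_pos: [425.9, 104.1, 105.7]
258 201
[ 229  166   61   66 2828] [259.04349364 200.11386139] [427.5 105.2  56. ]
((258.5, 198.3307647705078), 32.9777946472168)
hough 257.5 202.5 28.6 [426.3 102.9  56. ] 25.8
hough 498.5 220.5 29.7 [716.4  97.7  56. ] 66.4
hough 432.5 197.5 23.0 [603.7 119.   56. ] 31.7
at [426.  104.1 105.7] jawyaw 3.8 j [0.16 0.13 1.9  0.   1.11 0.09] go {'tx': np.float64(2.642), 'ty': np.float64(-0.004), 'tz': np.float64(0.024), 'turn': 0.005}
```

View pics/w13.png

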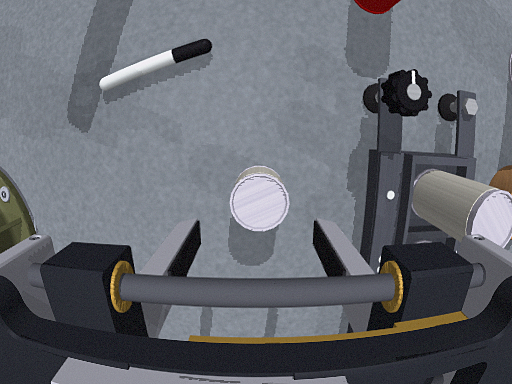

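Can e has not moved, with its top at (258,202), and can a stands in pocket 1 on the right. I grip e.

```bash
python3 -m jog '[{"grip":0.78,"tx":0.7,"ty":-0.02,"tz":0.02,"turn":0},{"grip":0.78,"tx":1.5,"ty":-0.02,"tz":0.02,"turn":0},{"grip":0.78,"tx":2.2,"ty":-0.02,"tz":0.02,"turn":0},{"grip":0.78,"tx":2.66,"ty":-0.02,"tz":0.02,"turn":0},{"grip":0.78,"tx":2.66,"ty":-0.02,"tz":0.02,"turn":0},{"grip":0.78,"tx":2.66,"ty":-0.02,"tz":0.02,"turn":0},{"grip":0.78,"tx":2.66,"ty":-0.02,"tz":0.02,"turn":0}]' 20; python3 -m jog '[{"grip":0.5,"tx":0,"ty":0,"tz":0,"turn":0},{"grip":0.5,"tx":0,"ty":0,"tz":0,"turn":0},{"grip":0.5,"tx":0,"ty":0,"tz":0,"turn":0},{"grip":0.5,"tx":0,"ty":0,"tz":0,"turn":0},{"grip":0.5,"tx":0,"ty":0,"tz":0,"turn":0},{"grip":0.5,"tx":0,"ty":0,"tz":0,"turn":0},{"grip":0.5,"tx":0,"ty":0,"tz":0,"turn":0}]' 20;  python3 -m jog '[{"grip":0.5,"tx":-0.4,"ty":0,"tz":0,"turn":0},{"grip":0.5,"tx":-1.2,"ty":0,"tz":0,"turn":0},{"grip":0.5,"tx":-2,"ty":0,"tz":0,"turn":0},{"grip":0.5,"tx":-3,"ty":0,"tz":0,"turn":0},{"grip":0.5,"tx":-3.8,"ty":0,"tz":0,"turn":0},{"grip":0.5,"tx":-3.8,"ty":0,"tz":0,"turn":0},{"grip":0.5,"tx":-3.8,"ty":0,"tz":0,"turn":0}]' 20
python3 - <<'E'
from h import *
go([616.3,-31,150],np.radians(3.8))
E
```

```text
clock: 58.65
eef_pos: [426.9, 103.5, 0.1]
eef_rot: [0.085, 1.569, 0.152]
wrist_force: [0.3, -0.1, -0.3]
finger_gap: 73.3
clock: 59.23
eef_pos: [426.4, 103.5, -0.4]
eef_rot: [0.081, 1.569, 0.148]
wrist_force: [-0.7, -0.9, 8.1]
finger_gap: 53.9
clock: 59.82
eef_pos: [426.2, 103.5, 151.9]
eef_rot: [0.099, 1.568, 0.166]
wrist_force: [-0.3, -0.8, -1.7]
finger_gap: 53.9
at [426.2 103.5 151.9] jawyaw 3.9 j [0.15 0.07 1.85 0.   1.22 0.09] go {'tx': np.float64(0.06), 'ty': np.float64(-3.675), 'tz': np.float64(4.514), 'turn': 0.01}
```

```bash
python3 -m jog '[{"grip":0.5,"tx":0,"ty":-3.67,"tz":4.52,"turn":0},{"grip":0.5,"tx":0,"ty":-3.67,"tz":4.52,"turn":0},{"grip":0.5,"tx":0,"ty":-3.67,"tz":4.52,"turn":0},{"grip":0.5,"tx":0,"ty":-3.67,"tz":4.52,"turn":0},{"grip":0.5,"tx":0,"ty":-3.67,"tz":4.52,"turn":0},{"grip":0.5,"tx":0,"ty":-3.67,"tz":4.52,"turn":0},{"grip":0.5,"tx":0,"ty":-3.67,"tz":4.52,"turn":0},{"grip":0.5,"tx":0,"ty":-3.67,"tz":4.52,"turn":0},{"grip":0.5,"tx":0,"ty":-3.67,"tz":4.52,"turn":0},{"grip":0.5,"tx":0,"ty":-3.67,"tz":4.52,"turn":0}]' |grep pos;python3 - <<'E'
from h import *
go([616.4,-31,50],np.radians(3.8))
c=cam('wrist'); im=c['image'].min(2)
n,l,st,ce=cv2.connectedComponentsWithStats((im>200).astype(np.uint8))
for i in range(1,n):
    if 25<st[i][4]<150:
        P=plane(c,*ce[i],46); 
        if (545<P[0]<585 or 650<P[0]<690) and -60<P[1]<140: print(ce[i].round(1),st[i][4],P.round(1))
E
```

```text
eef_pos: [615.2, -30.1, 150.2]
at [615.2 -30.1 150.2] jawyaw 3.9 j [-0.11  0.47  1.35  0.    1.32 -0.18] go {'tx': np.float64(2.506), 'ty': np.float64(-0.026), 'tz': np.float64(0.032), 'turn': 0.017}
[211.9  48.9] 43 [557.4 117.3  46. ]
[305.2  49.2] 45 [655.4 123.8  46. ]
[211.6 113.4] 48 [562.1  47.2  46. ]
[305.4 113.7] 49 [660.2  53.6  46. ]
[211.6 124.6] 50 [562.8  35.3  46. ]
[305.1 125.1] 47 [660.8  41.5  46. ]
[212.6 179. ] 43 [566.6 -22.9  46. ]
[303.9 179.1] 43 [664.6 -16.3  46. ]
[213.  189.9] 44 [567.4 -34.8  46. ]
[303.5 190. ] 44 [665.4 -28.3  46. ]
[213.1 200.8] 42 [568. -47.  46.]
[303.2 201. ] 42 [666.4 -40.6  46. ]
```

```bash
python3 -m jog '[{"grip":0.5,"tx":0.6,"ty":-0.03,"tz":0.03,"turn":0},{"grip":0.5,"tx":1.3,"ty":-0.03,"tz":0.03,"turn":0},{"grip":0.5,"tx":1.8,"ty":-0.03,"tz":0.03,"turn":0},{"grip":0.5,"tx":2.3,"ty":-0.03,"tz":0.03,"turn":0},{"grip":0.5,"tx":2.5,"ty":-0.03,"tz":0.03,"turn":0},{"grip":0.5,"tx":2.5,"ty":-0.03,"tz":0.03,"turn":0},{"grip":0.5,"tx":2.5,"ty":-0.03,"tz":0.03,"turn":0},{"grip":0.5,"tx":2.5,"ty":-0.03,"tz":0.03,"turn":0}]' |grep -E "pos|force"; (python3 -m jog '[{"grip":0.5,"tx":0.03,"ty":0,"tz":0,"turn":0},{"grip":0.5,"tx":0.03,"ty":0,"tz":0,"turn":0},{"grip":0.5,"tx":0.03,"ty":0,"tz":0,"turn":0}]';python3 -m jog '[{"grip":0.5,"tx":0.03,"ty":0,"tz":0,"turn":0},{"grip":0.5,"tx":0.03,"ty":0,"tz":0,"turn":0},{"grip":0.5,"tx":0.03,"ty":0,"tz":0,"turn":0}]';python3 -m jog '[{"grip":0.5,"tx":0.03,"ty":0,"tz":0,"turn":0},{"grip":0.5,"tx":0.03,"ty":0,"tz":0,"turn":0},{"grip":0.5,"tx":0.03,"ty":0,"tz":0,"turn":0}]')| grep -E "pos|force"
```

```text
eef_pos: [618.0, -31.9, 52.5]
wrist_force: [-0.3, -0.3, -1.0]
eef_pos: [617.5, -32.0, 50.2]
wrist_force: [0.2, 0.1, -1.5]
eef_pos: [617.3, -32.0, 48.4]
wrist_force: [0.7, -0.1, -1.6]
eef_pos: [617.2, -32.0, 47.1]
wrist_force: [0.7, -0.8, -1.7]
```

```bash
(python3 -m jog '[{"grip":0.5,"tx":0.03,"ty":0,"tz":0,"turn":0},{"grip":0.5,"tx":0.03,"ty":0,"tz":0,"turn":0},{"grip":0.5,"tx":0.03,"ty":0,"tz":0,"turn":0}]';python3 -m jog '[{"grip":0.5,"tx":0.025,"ty":0,"tz":0,"turn":0},{"grip":0.5,"tx":0.025,"ty":0,"tz":0,"turn":0},{"grip":0.5,"tx":0.025,"ty":0,"tz":0,"turn":0}]';python3 -m jog '[{"grip":0.5,"tx":0.015,"ty":0,"tz":0,"turn":0},{"grip":0.5,"tx":0.015,"ty":0,"tz":0,"turn":0},{"grip":0.5,"tx":0.015,"ty":0,"tz":0,"turn":0}]')| grep -E "pos|force"
```

```text
eef_pos: [617.3, -32.0, 45.9]
wrist_force: [-0.2, -0.7, -1.8]
eef_pos: [617.4, -32.0, 45.2]
wrist_force: [-0.4, 0.2, -0.4]
eef_pos: [617.4, -32.0, 45.1]
wrist_force: [-3.0, 0.3, 5.6]
```

Can e is seated. I release, retreat and look.

```bash
python3 -m jog '[{"grip":0.5,"tx":-0.015,"ty":0,"tz":0,"turn":0},{"grip":0.78,"tx":-0.015,"ty":0,"tz":0,"turn":0},{"grip":0.78,"tx":-0.015,"ty":0,"tz":0,"turn":0},{"grip":0.78,"tx":-0.015,"ty":0,"tz":0,"turn":0},{"grip":0.78,"tx":-0.015,"ty":0,"tz":0,"turn":0},{"grip":0.78,"tx":-0.015,"ty":0,"tz":0,"turn":0},{"grip":0.78,"tx":-0.8,"ty":0,"tz":0,"turn":0},{"grip":0.78,"tx":-1.8,"ty":0,"tz":0,"turn":0},{"grip":0.78,"tx":-2.6,"ty":0,"tz":0,"turn":0},{"grip":0.78,"tx":-2.6,"ty":0,"tz":-1,"turn":0},{"grip":0.78,"tx":-2.6,"ty":0,"tz":-3,"turn":0},{"grip":0.78,"tx":-2.6,"ty":0,"tz":-4,"turn":0}]'; python3 -m jog '[{"grip":0.78,"tx":0,"ty":0,"tz":-1,"turn":0},{"grip":0.78,"tx":0,"ty":0,"tz":-2,"turn":0},{"grip":0.78,"tx":0,"ty":0,"tz":-2,"turn":0},{"grip":0.78,"tx":0,"ty":0,"tz":-2,"turn":0}]' | grep pos
python3 - <<'E'
from h import *
a,b=cam('scene'),cam('side')
A=cv2.resize(a['image'][125:300,160:350],None,fx=2.3,fy=2.3,interpolation=2)
B=cv2.resize(b['image'][115:305,185:335],None,fx=2.1,fy=2.1,interpolation=2)
h=max(len(A),len(B)); f=lambda X:cv2.copyMakeBorder(X,0,h-len(X),0,0,0)
cv2.imwrite('pics/p14.png',np.hstack([f(A),f(B)])[:,:,::-1])
E
```

```text
clock: 63.87
eef_pos: [492.7, -40.3, 148.3]
eef_rot: [-0.285, 1.57, -0.218]
wrist_force: [0.9, -0.3, 0.3]
finger_gap: 73.7
eef_pos: [413.7, -45.8, 149.2]
```

View pics/p14.png

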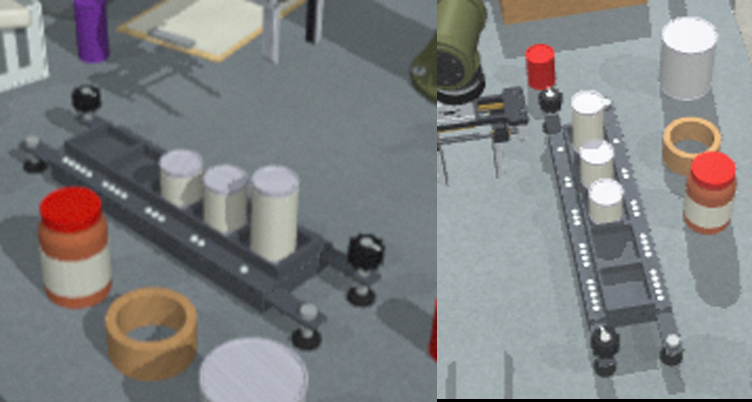

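All three cans stand upright in pockets 1 to 3, descending in height: tops at (275,180), (225,178) and (181,162) in the left-hand view. The rack has not moved, so I hand in.

Run:
```python
from cell import manip
s=manip.read_state(); print(s['clock'],s['wrist_force'],s['finger_gap']); print(manip.sign_off())
```

```text
64.3 [ 0.17894208  0.16772126 -0.18543245] 73.37011149100672
the job is handed in; nothing more can be done
None
```

The rack is levelled and stocked with the three small cans that were there, and the job is handed in at about 64 s. It was handed in with no verdict reported.

- **Levelling:** With the rack empty, I turned the front right knob about 5.9 rad clockwise (about 4.7 mm) and the front left about 0.3 rad (about 0.25 mm). Touch probes on all four ears then agreed within about 0.1 mm: FL 10.88, FR 10.85, BL 10.97 and BR 10.95. The corners gave about 30 N/mm when pressed in the round before the final trim, and the light touches afterwards showed no rocking.
- **Stocking:** The 104 mm can is in pocket 1, the 68 mm can in pocket 2 and the 56 mm can in pocket 3. The 68 mm can had been knocked about 25 mm aside, so I relocated it before gripping. The final picture shows all three upright in the right order, and the red, purple and other stock untouched.

**Disagreements and gaps**
- The real fingertips sit about 29 mm behind the reported TCP. I found this by camera and contact and allowed for it, but the first turn of the right knob only held its top few millimetres; its pointer showed no slip.
- When releasing the left knob I sent about two rows of extra turn. The later ear probes showed no harm.
- I did not re-probe the ears after the cans went in. The pip positions measured just before the last can was set down, and the final picture, showed the rack had not shifted.

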